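# Hang the lint screen on the side-opening fork hook

### The arm

A 6-joint arm with a two-finger parallel gripper is mounted at the origin on the work surface. World frame = base frame: x ahead of the robot, y to its left, z up, the work surface at z = 0. Lengths are in m, angles in rad, forces in N, time in s.
With the tool pointing down it reaches from about 0.35 to 0.975 m from the base axis. Payload 4.9 kg.
Tool frame: the origin (TCP) lies midway between the tips of the shut fingers; the grasp point (between the pads) lies 19 mm behind it; z points along the fingers, y is the direction in which the jaws open and shut (so a half turn about z gives the same grasp; the last joint's range is limited). The gripper opens to 85 mm and grips with 20 to 120 N. Pads are 22 mm wide; open, the fingers measure 114 mm over their backs; the gripper's body (76 mm by 85 mm) begins 54 mm behind the grasp point. The pads swing forward as they close: fully open they stand 13 mm farther back than shut.
Start: joints at [1.016, 0.053, 1.613, -0, 1.476, -0.119], TCP at [0.264, 0.567, 0.231] pointing down, gripper open.
Joint ranges: [-3.01, 3.01], [-1.01, 2.22], [0.06, 2.58], [-1.02, 4.17], [0.09, 2.62], [-3.14, 3.14]. Speed limits (rad/s): [2.57, 2.57, 3.14, 3.14, 3.14, 3.14].

### API

Orientations are given as a 3x3 rotation matrix whose columns are the frame's x, y, z axes.
In Python, from cell import manip gives the robot as it stands.
- The arm moves only by the tool carry_out, never from a script. Its argument "moves" is a list of rows, each an object of numbers: "fingers": the gripper command: -1 is fully open, 1 is shut, values between are in proportion; "dx", "dy", "dz": the shift along the tool's x, y, z in mm; "spin": the turn about the tool's z in rad. A call has 1 to 10 rows; each row shifts and turns the commanded pose from where the row before left it, along the tool's axes as they then stand; what a row does not reach is not made up. A row lasts 1/12 s, in which the tool goes at most 41.7 mm and 7.16 degrees, less where a joint would pass 70% of its speed; a pose out of reach is approached as far as the arm can. A call with a gripper value outside its range is refused whole. The fingers move at their own pace and stop on an object; "squeeze" is the grip in N (left out, the last holds). Time passes only in rows, so rows that do not move let the fingers close. It gives the time, the measured TCP pose, the force and the opening at its end, in the units of the state.
- manip.sense(): the state, without advancing time (a new reading comes with each control period).
- manip.snapshot(name): name is "scene" or "side" or "wrist"; returns a dict with "frame" (420x560x3 uint8, blue, green, red), "depth" (420x560 float32, m along the optical axis (not along the pixel's ray), 0 where there is no reading), "fx", "fy", "cx", "cy" (pixels), "origin" and "attitude" of the camera in the world. Camera axes: x right, y down, z forward; pixel columns grow to the right and rows downward; lengths in m; the calibration is good to about 2 mm. A picture is of the moment at which its call begins.
- manip.sign_off(): hands the job in, once; it reports no verdict.
The state is a dict: "t": time; "q": joint angles; "joint_velocities": joint speeds; "tau": joint torques, N m; "position": TCP position; "tcp_rot": TCP orientation; "ft_force": force on the tool from outside, world axes, zero at the start; "wrist_torque": the same for the moment, N m; "finger_gap": opening from 0.0 (shut) to 1.0 (fully open).
Only numpy, scipy, OpenCV 4.12 (cv2) and the standard library are available. Lean on these libraries where they do the work, as an engineer would, in place of code of your own. Each camera call takes 0.05 s, during which the arm holds its last target.

### The job

Lift the dryer lint screen that has a round collar under its grip out of the draining rack and hang it on the fork hook of the stand: bring its neck in sideways through the fork's open end, feel for the end of the slot, come back a little and lower it gently until the collar rests flat on the fork between the upturned tips and the ridge behind, and only then let go. Push only lightly on the hook, and leave the other things where they are.

Things in the scene. Friction and masses are not known exactly. Their poses are not given: they have to be found in the camera images.
- screen: The lint screen to hang: white plastic frame with grey mesh, 140 mm wide (its y), 16 thick (its x), 115 high; on top a neck 10 mm in diameter, 45 long, a round collar 34 in diameter, 8 thick, and a flat grip. 213 mm high, 0.18 to 0.35 kg. Origin: centre of its underside, z up. It starts upright in one of the rack's two slots; front and back are alike.
- collar (a point): Centre of the underside of the screen's collar, 160 mm above the screen's origin, axes as the screen's.
- grip (a point): Grasp point on the screen's flat grip, 198 mm above the screen's origin, axes as the screen's. The grip is 12 mm thick (x; pinch across this), 36 wide (y), 45 high; the point lies 15 mm below its top and 30 mm above the collar's top.
- stand: Fixed steel stand with a level fork hook. Origin on the table under the throat point; +x is the level way into the fork, from its open end towards the post; z up. Base plate 12 mm high, x = -20 to 170, 130 mm wide; post and clamp at x = 116 to 150 mm, top 206 mm. Nothing on it is higher than 209 mm. The screen must hang across it (screen's y along the stand's y, either way round).
- throat (a point): Point fixed to the stand, 200 mm above its origin: height of the fork's top. The fork's bar is clamped at an unknown setting: the seat, where the collar's centre belongs, is 0 to 36 mm beyond this point along +x. No pose shows it: see or feel it. The neck meets the slot's end 7 mm past the seat. The fork is springy: 1 mm per 5 N along x, per 3 N downwards. Axes as the stand's.
- mouth (a point): Point fixed to the stand at x = -45 mm; no setting brings the fork nearer. Fork: plate 6 mm thick, two tines, slot 14 mm wide, flat end. Upturned lips on both tines, 9 mm high, 18 to 24 mm before the seat, and a ridge of the same height 19.5 mm behind the seat, 6 mm thick, leave the seated collar 2.5 mm play each way. Beyond the lips the tines flare to a mouth about 30 mm wide.
- rack: Fixed grey draining rack 150 (x) x 170 (y) mm, floor 12 mm and slot walls 38 mm above the table; two slots 20 mm wide run along its y at x = -32 and +32 mm. Origin: centre of its underside.
- spare: A lint screen of another pattern in the rack's other slot, to be left: same frame but 70 mm high, no neck or collar, low loop handle, 97 mm high in all. Origin: centre of its underside.
- brush: Brush 170 mm long lying beside the rack; leave alone. Origin under its middle.
- scoop: White measuring scoop, cup 50 x 50 x 35 mm with a flat handle, beside the rack; leave alone. Origin under its cup.
- clothespin: Wooden clothespin 75 x 10 x 13 mm lying on the stand's base plate; leave alone. Origin under its middle.
- token_cup: Clear cup 70 mm in diameter, 70 mm high, beside the stand; leave alone. Origin under its centre.
- stain_bottle: White bottle 60 mm in diameter, 170 mm high at the table's far side; leave alone. Origin under its centre.
- detergent: Blue bottle 90 mm in diameter, 220 mm high at the left; leave alone. Origin under its centre.
- peg_jar: Clear jar 80 mm in diameter, 100 mm high at the near left; leave alone. Origin under its centre.
Not all that is in view belongs to the job. Leave any green or purple look-alike of the screen alone.

How it is judged:
By the outcome, as a careful person would: the job done as asked, in the order asked, and still so for the second after the job is handed in, with the robot touching nothing.
It also fails if it takes over 56 s, if anything falls off the work surface, if the arm or the gripper's body presses on something with over 40 N, if the wrist force passes 120 N, or if a joint passes its speed limit or range.

## Working session

There is one attempt and no reset: what is moved stays moved. The work goes in short steps, Python scripts to look and compute and a tool call to move; the robot and the scene stay as the last step left them, time stands still between calls to the robot, and variables do not carry over. Pictures are saved under pics/ and viewed, and the job is handed in when it is done.

Besides the shell and the picture viewer there is one more tool, called after ">>>" as a command line: name --argument value ..., lists and objects as JSON in quotes. carry_out: Moves the arm, as the interface text tells. Its arguments: {"type":"object","properties":{"moves":{"type":"array","items":{"type":"object","properties":{"fingers":{"type":"number"},"dx":{"type":"number"},"dy":{"type":"number"},"dz":{"type":"number"},"spin":{"type":"number"}}}},"squeeze":{"type":"number"}},"required":["moves"]}

```bash
mkdir -p pics; ls; cat > h.py <<'E'
import numpy as np, cv2
from cell import manip
def snap(n,f):
    s=manip.snapshot(n); cv2.imwrite('pics/'+f+'.png',s['frame']); np.savez('pics/'+f+'.npz',**s); return s
def load(f): return dict(np.load('pics/'+f+'.npz'))
def pt(s,u,v,d=None):
    if d is None: d=s['depth'][int(v),int(u)]
    p=np.array([(u-s['cx'])/s['fx']*d,(v-s['cy'])/s['fy']*d,d]); return s['origin']+s['attitude']@p
def onz(s,u,v,z):
    r=s['attitude']@np.array([(u-s['cx'])/s['fx'],(v-s['cy'])/s['fy'],1]); return s['origin']+r*(z-s['origin'][2])/r[2]
def proj(s,p):
    c=s['attitude'].T@(np.array(p)-s['origin']); return c[0]/c[2]*s['fx']+s['cx'],c[1]/c[2]*s['fy']+s['cy']
def cloud(s):
    v,u=np.mgrid[:s['depth'].shape[0],:s['depth'].shape[1]]; d=s['depth']
    P=np.stack([(u-s['cx'])/s['fx']*d,(v-s['cy'])/s['fy']*d,d],-1); return P@s['attitude'].T+s['origin']
E
python3 - <<'E'
from h import *
print(manip.sense())
for n in ('scene','side','wrist'):
    s=snap(n,n+'0'); print(n,s['fx'],s['cx'],s['cy'],s['origin'],s['attitude'].round(3).tolist())
E
```

```text
pics
{'t': 0.0, 'q': array([ 1.01603075e+00,  5.33672445e-02,  1.61428831e+00, -3.31177471e-05,
        1.47602213e+00, -1.18985273e-01]), 'joint_velocities': array([ 2.33674614e-04, -1.75486326e-03,  4.64787158e-04,  2.05523981e-03,
       -1.55522654e-06,  2.54244463e-03]), 'tau': array([ 5.06423839e-04, -3.93667638e+01, -3.70183110e+01, -1.06988006e-05,
        6.79108649e-03,  5.22571554e-06]), 'position': array([0.26349028, 0.56605068, 0.23006   ]), 'tcp_rot': array([[-9.06542161e-01,  4.22113924e-01, -1.07025133e-03],
       [ 4.22115227e-01,  9.06540420e-01, -1.78968966e-03],
       [ 2.14773161e-04, -2.07419851e-03, -9.99997826e-01]]), 'ft_force': array([-0.31767034,  0.48900445,  0.28407101]), 'wrist_torque': array([-0.01038818,  0.02235202, -0.01742433]), 'finger_gap': 0.9997792115179753}
scene 437.41996774475956 276.3355169553894 215.49401700561717 [1.31289343 0.23640449 0.85440572] [[-0.23, 0.649, -0.726], [0.973, 0.146, -0.177], [-0.009, -0.747, -0.665]]
side 445.24611114841406 282.0238381654075 218.01496115964204 [0.42359726 1.1771022  0.92504147] [[-0.996, -0.061, 0.07], [-0.092, 0.558, -0.824], [0.011, -0.827, -0.562]]
wrist 367.8373036954442 274.00592735329957 214.47130369184475 [0.20587524 0.59457001 0.37101075] [[0.422, 0.875, 0.235], [0.907, -0.407, -0.112], [-0.002, 0.261, -0.965]]
```

View pics/scene0.png

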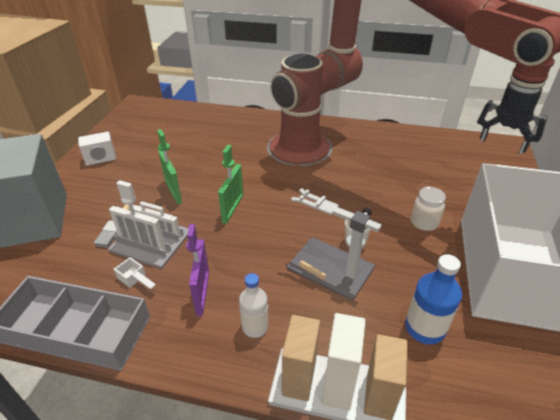

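View pics/side0.png

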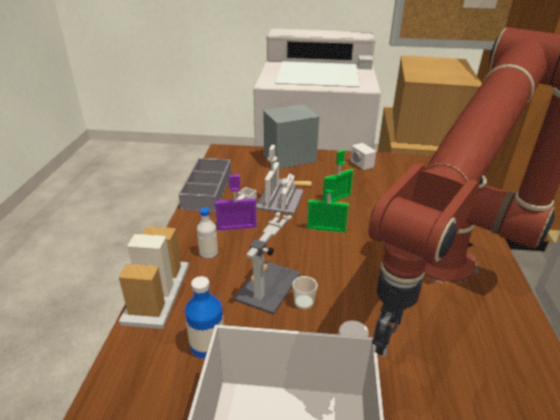

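View pics/wrist0.png

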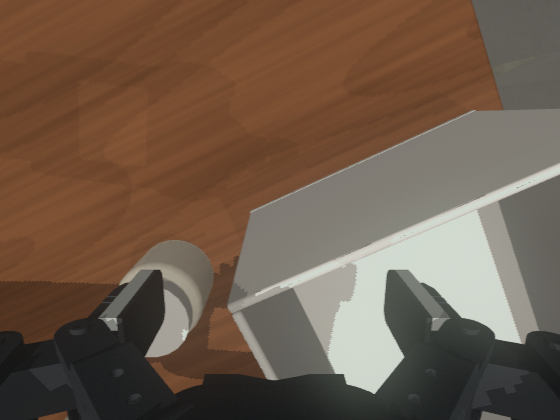

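```bash
python3 - <<'E'
from h import *
s=load('scene0'); t=load('side0')
a=cv2.resize(s['frame'][165:270,80:210],None,fx=5,fy=5,interpolation=2)
b=cv2.resize(s['frame'][180:300,280:390],None,fx=5,fy=5,interpolation=2)
cv2.imwrite('pics/za.png',a);cv2.imwrite('pics/zb.png',b)
c=cv2.resize(t['frame'][135:325,230:350],None,fx=3.1,fy=3.1,interpolation=2);cv2.imwrite('pics/zc.png',c)
P=cloud(s)
for u,v in [(125,185),(130,200),(298,200),(330,204),(360,218),(300,265),(330,268),(250,290),(228,155),(163,137),(192,235),(150,240),(125,270)]: print(u,v,P[v,u].round(3))
E
```

```text
125 185 [ 0.596 -0.307  0.223]
130 200 [ 0.599 -0.304  0.179]
298 200 [0.533 0.099 0.199]
330 204 [0.531 0.174 0.199]
360 218 [0.576 0.246 0.208]
300 265 [0.57  0.116 0.017]
330 268 [0.56  0.191 0.013]
250 290 [0.775 0.048 0.147]
228 155 [ 0.385 -0.122  0.196]
163 137 [ 0.352 -0.323  0.206]
192 235 [ 0.71  -0.095  0.211]
150 240 [ 0.602 -0.278  0.05 ]
125 270 [ 0.68  -0.319  0.01 ]
```

View pics/za.png

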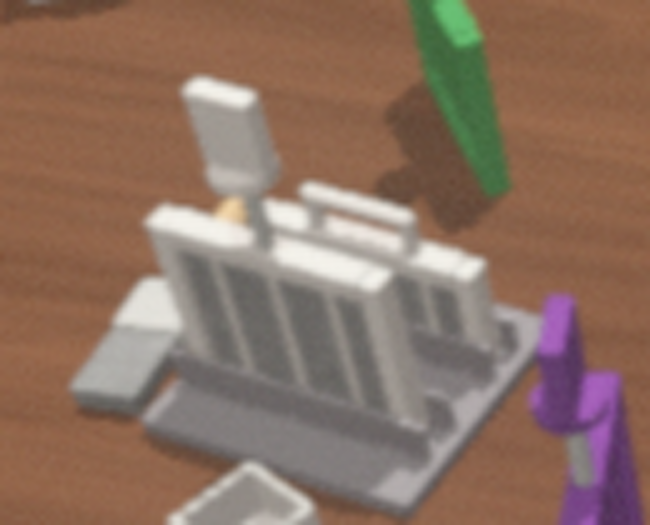

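View pics/zb.png

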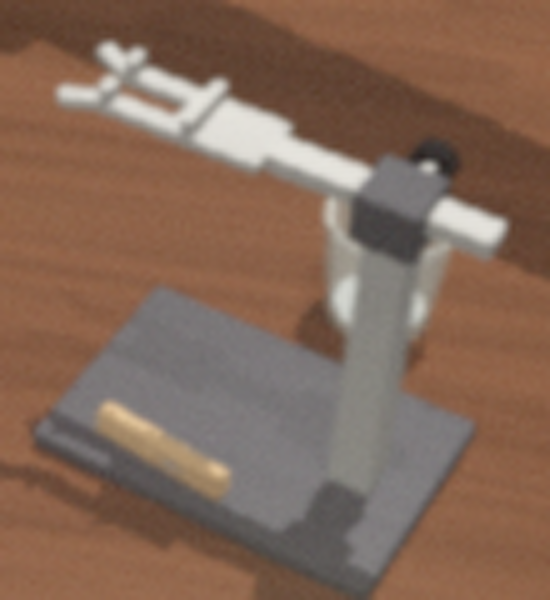

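View pics/zc.png

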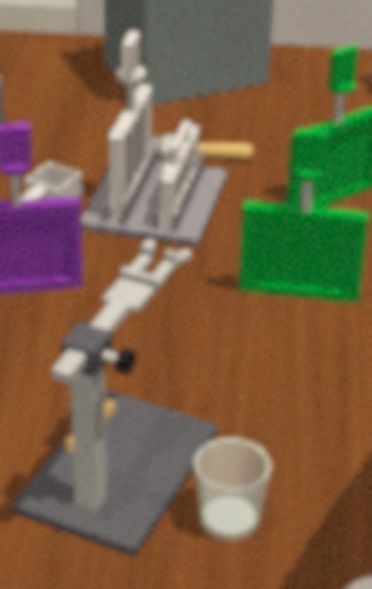

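```bash
python3 - <<'E'
from h import *
from scipy import ndimage
s=load('scene0'); P=cloud(s); t=load('side0'); Q=cloud(t)
z0=P[...,2]; print('table z', np.median(P[200:220,380:400,2]))
def box(P,x0,x1,y0,y1,za,zb): return (P[...,0]>x0)&(P[...,0]<x1)&(P[...,1]>y0)&(P[...,1]<y1)&(P[...,2]>za)&(P[...,2]<zb)
def info(n,p):
    if len(p)<5: print(n,len(p));return
    xy=p[:,:2].astype(np.float32); r=cv2.minAreaRect(xy)
    c=xy.mean(0); w,V=np.linalg.eigh(np.cov((xy-c).T)); d=V[:,1]
    print(n,len(p),'mean',p.mean(0).round(4),'axisdeg',np.degrees(np.arctan2(d[1],d[0])).round(1),'rect',np.round(r[0],4),np.round(r[1],4),round(r[2],1))
for nm,C in (('scene',P),('side',Q)):
    info(nm+' fork',C[box(C,.45,.65,.05,.3,.19,.215)])
    info(nm+' base',C[box(C,.42,.72,.05,.35,.008,.016)])
    info(nm+' forkupper',C[box(C,.45,.65,.05,.3,.204,.215)])
    info(nm+' grip',C[box(C,.5,.7,-.4,-.2,.185,.24)])
    info(nm+' griptop',C[box(C,.5,.7,-.4,-.2,.222,.24)])
    info(nm+' frametop',C[box(C,.5,.7,-.4,-.2,.118,.14)])
    info(nm+' frame',C[box(C,.5,.7,-.4,-.15,.06,.14)])
    info(nm+' rack',C[box(C,.45,.75,-.45,-.1,.02,.045)])
E
```

```text
table z 0.0001296076772535626
scene fork 1024 mean [0.5519 0.1962 0.2002] axisdeg 71.1 rect [0.5371 0.1919] [0.215  0.0639] 71.3
scene base 2433 mean [0.5539 0.1918 0.012 ] axisdeg 62.9 rect [0.5246 0.2006] [0.1905 0.1856] 69.4
scene forkupper 205 mean [0.5566 0.2093 0.2068] axisdeg 69.9 rect [0.5377 0.1877] [0.1637 0.0558] 69.8
scene grip 230 mean [ 0.5959 -0.3094  0.2083] axisdeg 86.1 rect [ 0.5924 -0.3119] [0.0378 0.0157] 81.6
scene griptop 51 mean [ 0.5927 -0.3118  0.224 ] axisdeg 81.6 rect [ 0.5926 -0.3124] [0.0356 0.0136] 88.0
scene frametop 350 mean [ 0.595  -0.3091  0.1255] axisdeg 81.4 rect [ 0.5926 -0.3126] [0.1428 0.0207] 80.8
scene frame 1464 mean [ 0.5769 -0.3018  0.0955] axisdeg 91.7 rect [ 0.5607 -0.3043] [0.1494 0.0857] 81.3
scene rack 1196 mean [ 0.6269 -0.2802  0.0318] axisdeg 45.7 rect [ 0.6163 -0.2789] [0.3908 0.206 ] 71.2
side fork 572 mean [0.5457 0.2028 0.1984] axisdeg 71.3 rect [0.5354 0.192 ] [0.2183 0.0594] 72.1
side base 1206 mean [0.5376 0.2052 0.0102] axisdeg 66.3 rect [0.5089 0.2072] [0.1911 0.2085] 69.2
side forkupper 65 mean [0.5443 0.1853 0.2056] axisdeg 70.3 rect [0.5433 0.1827] [0.1651 0.0332] 69.2
side grip 58 mean [ 0.5883 -0.3043  0.2079] axisdeg 72.5 rect [ 0.5878 -0.3099] [0.0387 0.0123] 80.0
side griptop 4
side frametop 87 mean [ 0.5886 -0.3053  0.1243] axisdeg 81.0 rect [ 0.5893 -0.3094] [0.1453 0.0167] 81.6
side frame 381 mean [ 0.5664 -0.2924  0.094 ] axisdeg 83.7 rect [ 0.5574 -0.3034] [0.1466 0.0816] 80.4
side rack 519 mean [ 0.6133 -0.2442  0.031 ] axisdeg 61.3 rect [ 0.6201 -0.2585] [0.3434 0.2025] 80.9
```

```bash
python3 - <<'E'
from h import *
s=load('scene0');t=load('side0');P=cloud(s)
for n,(u,v) in dict(ridge=(207,103),lips=(122,72),baseA=(160,287),baseB=(37,432),baseC=(365,595),baseD=(475,428)).items():
    z=.209 if n in('ridge','lips') else .012
    print(n,onz(s,280+u/5-.4,180+v/5-.4,z).round(4))
for n,(u,v) in dict(lips=(143,272),ridge=(122,292)).items(): print('side',n,onz(t,230+u/3.1,135+v/3.1,.209).round(4))
# occupied heights map coarse along corridor
Q=cloud(t)
A=np.concatenate([P.reshape(-1,3),Q.reshape(-1,3)])
H=np.zeros((20,24))
for x,y,z in A:
    i=int((x-.2)//.04);j=int((y+.5)//.04)
    if 0<=i<20 and 0<=j<24 and z<.4: H[i,j]=max(H[i,j],z)
print('cols y from -.5 step .04'); 
for i in range(20): print('%.2f'%(.2+.04*i),' '.join('%3d'%(1000*h) for h in H[i]))
E
```

```text
ridge [0.5343 0.1525 0.209 ]
lips [0.5205 0.1101 0.209 ]
baseA [0.4587 0.1264 0.012 ]
baseB [0.5771 0.083  0.012 ]
baseC [0.6435 0.2573 0.012 ]
baseD [0.5246 0.3012 0.012 ]
side lips [0.5268 0.1513 0.209 ]
side ridge [0.5421 0.1844 0.209 ]
cols y from -.5 step .04
0.20   3   3   3   2   3   4   2   4   2   3   4   3   5   4   4   4   3   3   3   3   3   3   3   1
0.24   2   4   8  95   4   3   4   4   1   7   4   4   4   4   2   3   3   5   4   3   4   4  97 100
0.28   2   2 115 190 112   4   3   3   1 116   2   4   3   4   3   5   3   4   4   4   4   4 102 103
0.32   2   3   4 213 213   4   3   5   0 211   4   3   3   3   4   3   3   4   1   3   5   4 103 102
0.36   1   2   4   3 117 117   3   4 168 215   3   4   3   4   4   3   4   3   5   3   4   4   4   4
0.40   3   2   3   3   4   4   3   4 109 118   3   3   2   3   4   5   4  71  70  71   5   5   5   4
0.44   3  21  19  13   9   2   4   4 103 115   3   3   5   3   4  13  15  70  72  71   4   5   4   4
0.48   3  17  19  82 104  78  27  14   4   3   3   4   4   4 200 209 208  16  17  15  10   4   6   4
0.52   5  22  21  83 110 11
[... 484 characters left out ...]
 3   4   3   2   2  35  36  35   4 119 118   4   3 172 170   4   2   5   1   4   4   3 144 146
0.76  71  74  72  73  71  71  73  71   4   3 117   6 106 173 172   5   3   4   2   4   3   3   5   4
0.80  72   9  62   8  60  62   8  72   4   3   3   4   3   4   4  17 168 167 197 198 157 157  17   6
0.84  72   9  62   9  61  64   9  72   5   4   3   3   4   4   4  18 168 168 198 198 158 159  18   4
0.88  70   8  62   8  66  63   8  74   3   4   4   4   4   5   4  19 168 169 198 198 159 158  18   4
0.92  68  75  72  72  73  72  72  71   4   3   4   4   3   4   4  18  19  18  19  19  18  15  11   2
0.96   0   0   0   0   0   0   0   0   0   0   0   0   0   0   0   0   0   0   0   0   0   0   0   0
```

>>> carry_out --moves '[{"fingers":-1,"dz":-40},{"dx":-20,"dy":-10,"dz":-30},{"dx":-35,"dy":-20,"dz":-10},{"dx":-35,"dy":-20,"dz":-10},{"dx":-35,"dy":-20,"dz":-10},{"dx":-35,"dy":-20},{"dx":-35,"dy":-20},{"dx":-35,"dy":-20},{"dx":-35,"dy":-20},{"dx":-35,"dy":-20}]'

```text
$.moves[0]: bad value
```

>>> carry_out --moves '[{"dx":-30,"dy":-26},{"dx":-30,"dy":-26},{"dx":-30,"dy":-26},{"dx":-27,"dy":-27},{}]'

```text
$.moves[0]: bad value
```

```bash
python3 - <<'E'
from h import *
s=snap('wrist','w1'); x=manip.sense(); print(x['t'],x['position'],x['q'].round(3),x['ft_force'])
E
```

```text
0.2 [0.2636331  0.56624825 0.2305297 ] [ 1.016  0.053  1.614  0.     1.476 -0.119] [ 0.20931124  0.12546338 -0.6643938 ]
```

View pics/w1.png

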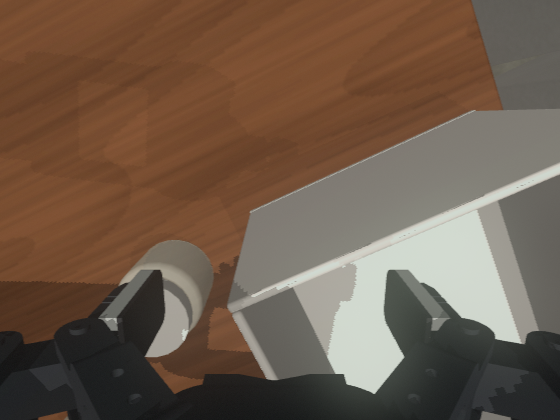

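The calls were refused, so nothing moved (the picture is unchanged). I'll give all the keys in each row.

>>> carry_out --moves '[{"fingers":-1,"dx":0,"dy":0,"dz":-40,"spin":0},{"fingers":-1,"dx":-20,"dy":-10,"dz":-30,"spin":0},{"fingers":-1,"dx":-35,"dy":-20,"dz":-10,"spin":0},{"fingers":-1,"dx":-35,"dy":-20,"dz":-10,"spin":0},{"fingers":-1,"dx":-35,"dy":-20,"dz":-10,"spin":0},{"fingers":-1,"dx":-35,"dy":-20,"dz":0,"spin":0},{"fingers":-1,"dx":-35,"dy":-20,"dz":0,"spin":0},{"fingers":-1,"dx":-35,"dy":-20,"dz":0,"spin":0},{"fingers":-1,"dx":-35,"dy":-20,"dz":0,"spin":0},{"fingers":-1,"dx":-35,"dy":-20,"dz":0,"spin":0}]'

```text
t: 1.03
position: [0.4647, 0.284, 0.3313]
tcp_rot: [[-0.907, 0.422, 0.0], [0.422, 0.907, 0.0], [-0.0, 0.0, -1.0]]
ft_force: [-0.3, 0.3, -0.4]
finger_gap: 1.001
```

>>> carry_out --moves '[{"fingers":-1,"dx":-30,"dy":-26,"dz":0,"spin":0},{"fingers":-1,"dx":-30,"dy":-26,"dz":0,"spin":0},{"fingers":-1,"dx":-30,"dy":-26,"dz":0,"spin":0},{"fingers":-1,"dx":-25,"dy":-27,"dz":0,"spin":0},{"fingers":-1,"dx":0,"dy":0,"dz":0,"spin":0}]'

```text
t: 1.45
position: [0.5254, 0.1368, 0.3308]
tcp_rot: [[-0.904, 0.429, -0.0], [0.429, 0.904, -0.003], [-0.001, -0.002, -1.0]]
ft_force: [0.1, 0.4, -0.5]
finger_gap: 1.002
```

```bash
python3 - <<'E'
from h import *
s=snap('wrist','w2'); x=manip.sense(); print(x['t'],x['position'],x['q'].round(3),x['ft_force'])
E
```

```text
1.5 [0.52463683 0.13935307 0.3308537 ] [ 0.123 -0.183  1.674 -0.     1.651 -1.007] [0.26526454 1.31020187 0.27826758]
```

View pics/w2.png

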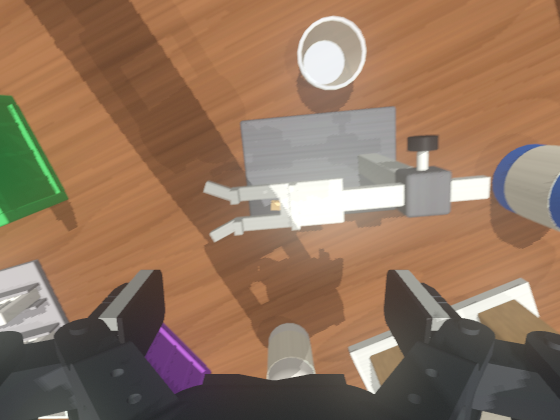

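```bash
python3 - <<'E'
from h import *
s=snap('wrist','w3'); x=manip.sense(); print(x['t'],x['position'],abs(x['joint_velocities']).max(),s['origin'],s['fx'])
z=cv2.resize(s['frame'][160:260,190:460],None,fx=2.9,fy=2.9,interpolation=2);cv2.imwrite('pics/zw3.png',z)
z=cv2.resize(s['frame'][165:255,195:345],None,fx=5,fy=5,interpolation=2);cv2.imwrite('pics/zw3b.png',z)
E
```

```text
1.55 [0.5241344  0.14101942 0.33095505] 0.05119838950914863 [0.46708602 0.16795438 0.47171076] 367.8373036954442
```

View pics/zw3b.png

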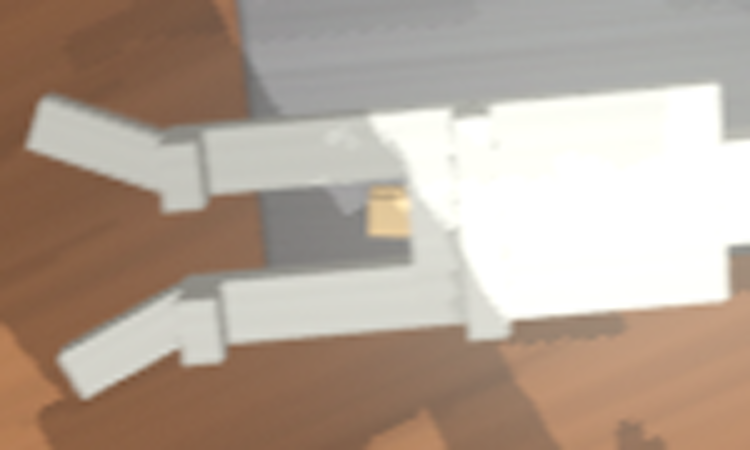

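View pics/zw3.png

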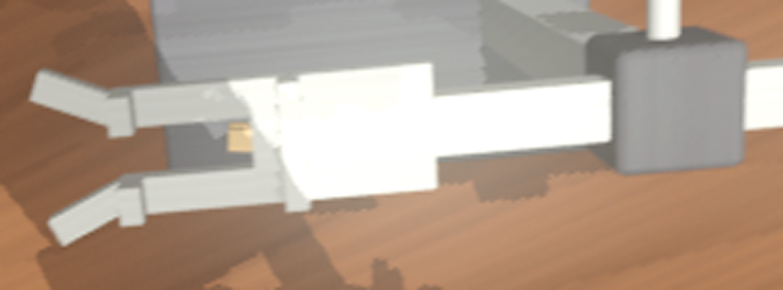

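```bash
python3 - <<'E'
from h import *
s=load('w3')
f=lambda u,v,z=.2: onz(s,195+u/5-.4,165+v/5-.4,z)[:2]
a=f(215,238);b=f(457,215.5);c=f(724,192);e=f(412,222)
for p,q in((a,b),(a,c),(b,c)): d=q-p; print(np.degrees(np.arctan2(d[1],d[0])).round(2),np.linalg.norm(d))
print(e)
yaw=np.radians(70.0);ax=np.array([np.cos(yaw),np.sin(yaw)]);n=np.array([-ax[1],ax[0]])
for nm,p in dict(a=a,b=b,c=c,slotend=e,ulip=f(206,165,.209),llip=f(224,330,.209),ulipL=f(160,180,.209),rid=f(470,218,.209),ridf=f(452,218,.209),rU=f(452,118,.209),rL=f(468,335,.209),lU=f(185,132,.209),lL=f(200,360,.209),liU=f(185,211,.209),liL=f(200,290,.209),base=f(242,0,.012)).items(): print(nm,p.round(4),'along',((p-e)@ax).round(4),'lat',((p-e)@n).round(4))
E
```

```text
70.22 0.037108985132168676
70.07 0.07775129733802959
69.93 0.040642562087594536
[0.5303222 0.140404 ]
a [0.5198 0.1121] along -0.0302 lat 0.0002
b [0.5323 0.147 ] along 0.0069 lat 0.0004
c [0.5463 0.1852] along 0.0476 lat 0.0003
slotend [0.5303 0.1404] along 0.0 lat 0.0
ulip [0.5076 0.1177] along -0.0291 lat 0.0136
llip [0.5313 0.1088] along -0.0294 lat -0.0118
ulipL [0.5067 0.1106] along -0.036 lat 0.012
rid [0.5313 0.1493] along 0.0087 lat 0.0021
ridf [0.5302 0.1469] along 0.0061 lat 0.0023
rU [0.5166 0.1532] along 0.0073 lat 0.0173
rL [0.5476 0.1415] along 0.0069 lat -0.0159
lU [0.5019 0.1172] along -0.0315 lat 0.0188
lL [0.534  0.1034] along -0.0335 lat -0.0161
liU [0.5125 0.1118] along -0.033 lat 0.007
liL [0.5242 0.1083] along -0.0322 lat -0.0052
base [0.5042 0.1072] along -0.0401 lat 0.0132
```

>>> carry_out --moves '[{"fingers":-1,"dx":-21,"dy":-32,"dz":0,"spin":0},{"fingers":-1,"dx":-21,"dy":-32,"dz":0,"spin":0},{"fingers":-1,"dx":-21,"dy":-32,"dz":0,"spin":0},{"fingers":-1,"dx":-21,"dy":-32,"dz":0,"spin":0},{"fingers":-1,"dx":-21,"dy":-32,"dz":0,"spin":0},{"fingers":-1,"dx":-21,"dy":-32,"dz":0,"spin":0},{"fingers":-1,"dx":-21,"dy":-32,"dz":0,"spin":0},{"fingers":-1,"dx":-21,"dy":-32,"dz":0,"spin":0},{"fingers":-1,"dx":-21,"dy":-32,"dz":0,"spin":0},{"fingers":-1,"dx":-21,"dy":-32,"dz":0,"spin":0}]'

```text
t: 2.38
position: [0.5799, -0.2365, 0.3313]
tcp_rot: [[-0.908, 0.42, 0.0], [0.42, 0.908, 0.001], [-0.0, 0.001, -1.0]]
ft_force: [0.6, 0.7, 0.3]
finger_gap: 1.001
```

>>> carry_out --moves '[{"fingers":-1,"dx":-21,"dy":-31,"dz":0,"spin":0.117},{"fingers":-1,"dx":-10,"dy":-33,"dz":0,"spin":0.117},{"fingers":-1,"dx":0,"dy":0,"dz":0,"spin":0.117},{"fingers":-1,"dx":0,"dy":0,"dz":0,"spin":0.117},{"fingers":-1,"dx":0,"dy":0,"dz":0,"spin":0.117},{"fingers":-1,"dx":0,"dy":0,"dz":0,"spin":0.117},{"fingers":-1,"dx":0,"dy":0,"dz":0,"spin":0.117},{"fingers":-1,"dx":0,"dy":0,"dz":0,"spin":0.117},{"fingers":-1,"dx":0,"dy":0,"dz":0,"spin":0.117},{"fingers":-1,"dx":0,"dy":0,"dz":0,"spin":0.117}]'

```text
t: 3.22
position: [0.5773, -0.3049, 0.3311]
tcp_rot: [[0.038, 0.999, -0.0], [0.999, -0.038, 0.001], [0.001, -0.0, -1.0]]
ft_force: [-0.3, -0.2, -0.7]
finger_gap: 1.0
```

>>> carry_out --moves '[{"fingers":-1,"dx":0,"dy":0,"dz":0,"spin":0.117},{"fingers":-1,"dx":0,"dy":0,"dz":0,"spin":0},{"fingers":-1,"dx":0,"dy":0,"dz":0,"spin":0},{"fingers":-1,"dx":0,"dy":0,"dz":0,"spin":0}]'

```text
t: 3.55
position: [0.5769, -0.3059, 0.3312]
tcp_rot: [[0.148, 0.989, -0.0], [0.989, -0.148, 0.0], [0.0, -0.0, -1.0]]
ft_force: [-0.4, -0.3, 0.3]
finger_gap: 1.002
```

```bash
python3 - <<'E'
from h import *
s=snap('wrist','w4'); x=manip.sense(); print(x['t'],x['position'],x['tcp_rot'].round(4),x['q'].round(3),x['ft_force'])
print(proj(s,[.5923,-.3125,.225]))
P=cloud(s)
m=(P[...,2]>.221)&(P[...,2]<.23)&(abs(P[...,0]-.59)<.05)&(abs(P[...,1]+.31)<.05)
xy=P[m][:,:2]; print(len(xy),xy.mean(0),cv2.minAreaRect(xy.astype(np.float32)))
m=(P[...,2]>.123)&(P[...,2]<.131)&(abs(P[...,0]-.59)<.09)&(abs(P[...,1]+.31)<.09)
xy=P[m][:,:2]; print(len(xy),xy.mean(0),cv2.minAreaRect(xy.astype(np.float32)))
E
```

```text
3.6 [ 0.57672166 -0.30617739  0.33125284] [[ 1.484e-01  9.889e-01 -1.000e-04]
 [ 9.889e-01 -1.484e-01  2.000e-04]
 [ 2.000e-04 -1.000e-04 -1.000e+00]] [-0.602  0.079  1.421  0.     1.642 -0.453] [0.15507244 0.32126088 0.06888328]
(np.float64(294.6345442530063), np.float64(220.11542096653133))
807 [ 0.59315539 -0.31382267] ((0.5932332277297974, -0.31439799070358276), (0.03549928218126297, 0.01156337559223175), 82.21398162841797)
1481 [ 0.59569333 -0.29709016] ((0.5936368703842163, -0.3144143521785736), (0.1384086161851883, 0.015871098265051842), 81.27127838134766)
```

View pics/w4.png

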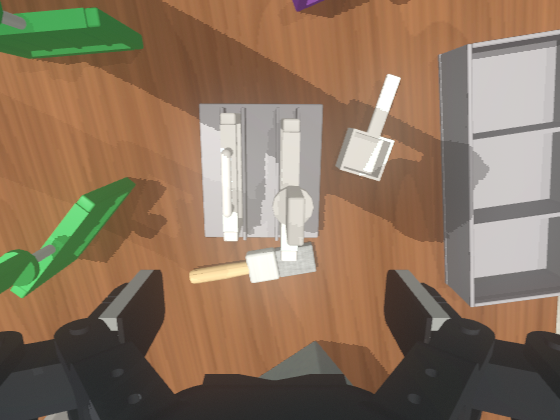

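>>> carry_out --moves '[{"fingers":-1,"dx":-5.5,"dy":17.5,"dz":0,"spin":0},{"fingers":-1,"dx":0,"dy":0,"dz":20,"spin":0},{"fingers":-1,"dx":0,"dy":0,"dz":30,"spin":0},{"fingers":-1,"dx":0,"dy":0,"dz":30,"spin":0},{"fingers":-1,"dx":0,"dy":0,"dz":30,"spin":0},{"fingers":-1,"dx":0,"dy":0,"dz":20,"spin":0},{"fingers":-1,"dx":0,"dy":0,"dz":10,"spin":0},{"fingers":-1,"dx":0,"dy":0,"dz":0,"spin":0},{"fingers":-1,"dx":0,"dy":0,"dz":0,"spin":0}]'

```text
t: 4.35
position: [0.5931, -0.3151, 0.1918]
tcp_rot: [[0.151, 0.989, 0.0], [0.989, -0.151, -0.0], [-0.0, 0.0, -1.0]]
ft_force: [0.8, -1.0, 0.8]
finger_gap: 1.0
```

>>> carry_out --moves '[{"fingers":0,"dx":0,"dy":0,"dz":0,"spin":0},{"fingers":0.5,"dx":0,"dy":0,"dz":0,"spin":0},{"fingers":1,"dx":0,"dy":0,"dz":0,"spin":0},{"fingers":1,"dx":0,"dy":0,"dz":0,"spin":0},{"fingers":1,"dx":0,"dy":0,"dz":0,"spin":0},{"fingers":1,"dx":0,"dy":0,"dz":0,"spin":0},{"fingers":1,"dx":0,"dy":0,"dz":0,"spin":0},{"fingers":1,"dx":0,"dy":0,"dz":0,"spin":0}]' --squeeze 60

```text
t: 5.02
position: [0.5929, -0.3152, 0.1918]
tcp_rot: [[0.151, 0.988, 0.0], [0.988, -0.151, -0.0], [-0.0, 0.0, -1.0]]
ft_force: [-0.8, 0.0, 2.7]
finger_gap: 0.132
```

```bash
python3 - <<'E'
from h import *
s=snap('wrist','w5'); x=manip.sense(); print(x['t'],x['position'],x['finger_gap'],x['ft_force'],x['wrist_torque'])
E
```

```text
5.0667 [ 0.59292137 -0.3151771   0.19180428] 0.13559479982576433 [-0.60755348 -0.44480577  2.75475259] [ 0.05483267  0.19550024 -0.02758024]
```

View pics/w5.png

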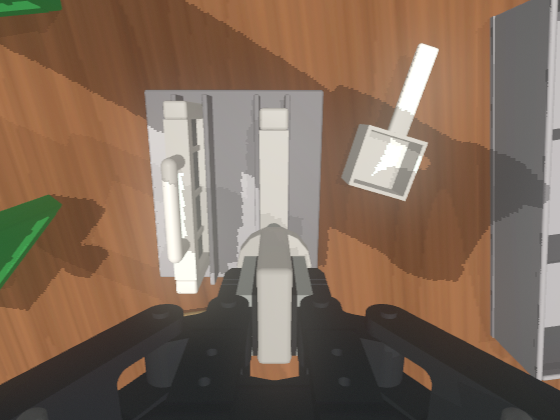

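>>> carry_out --moves '[{"fingers":1,"dx":0,"dy":0,"dz":-5,"spin":0},{"fingers":1,"dx":0,"dy":0,"dz":-10,"spin":0},{"fingers":1,"dx":0,"dy":0,"dz":-15,"spin":0},{"fingers":1,"dx":0,"dy":0,"dz":-25,"spin":0},{"fingers":1,"dx":0,"dy":0,"dz":-30,"spin":0},{"fingers":1,"dx":0,"dy":0,"dz":-35,"spin":0},{"fingers":1,"dx":0,"dy":0,"dz":-35,"spin":0},{"fingers":1,"dx":0,"dy":0,"dz":-35,"spin":0},{"fingers":1,"dx":0,"dy":0,"dz":-35,"spin":0},{"fingers":1,"dx":0,"dy":0,"dz":-25,"spin":0}]'

```text
t: 5.9
position: [0.5928, -0.3149, 0.4473]
tcp_rot: [[0.151, 0.988, 0.005], [0.988, -0.151, -0.003], [-0.002, 0.005, -1.0]]
ft_force: [0.0, -1.1, -2.5]
finger_gap: 0.132
```

```bash
python3 - <<'E'
from h import *
x=manip.sense(); print(x['t'],x['position'],x['finger_gap'],x['ft_force'],x['wrist_torque'],x['q'].round(2))
s=snap('scene','s5')
cv2.imwrite('pics/s5z.png',cv2.resize(s['frame'][80:300,60:400],None,fx=2.2,fy=2.2))
s=snap('side','d5')
cv2.imwrite('pics/d5z.png',cv2.resize(s['frame'][80:300,200:400],None,fx=2.7,fy=2.7))
E
```

```text
5.9 [ 0.59284326 -0.31494932  0.44729538] 0.13202339440249158 [ 0.01922128 -1.08417264 -2.45827673] [-0.04148157 -0.02092731  0.04103752] [-0.6   0.12  1.19  0.    1.83 -0.45]
```

View pics/s5z.png

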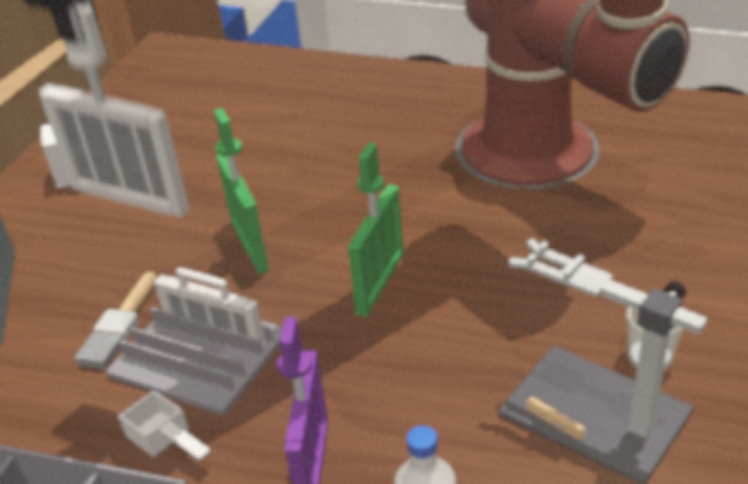

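View pics/d5z.png

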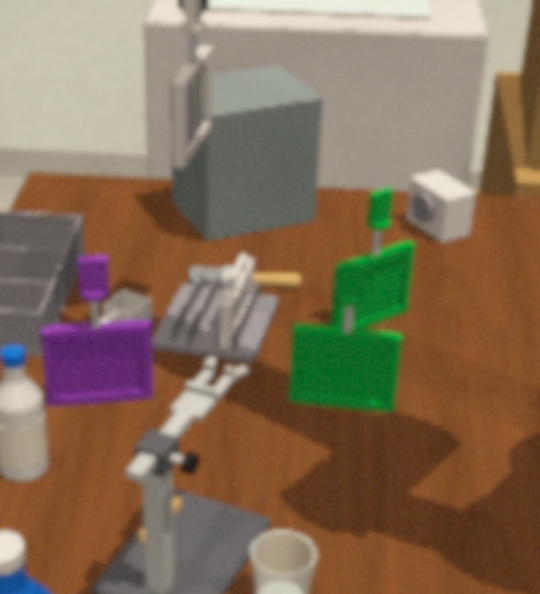

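>>> carry_out --moves '[{"fingers":1,"dx":15,"dy":-6,"dz":0,"spin":0},{"fingers":1,"dx":30,"dy":-12,"dz":0,"spin":0},{"fingers":1,"dx":38,"dy":-16,"dz":0,"spin":0},{"fingers":1,"dx":38,"dy":-16,"dz":0,"spin":0},{"fingers":1,"dx":38,"dy":-16,"dz":0,"spin":0},{"fingers":1,"dx":38,"dy":-16,"dz":0,"spin":0},{"fingers":1,"dx":38,"dy":-16,"dz":0,"spin":0},{"fingers":1,"dx":38,"dy":-16,"dz":0,"spin":0},{"fingers":1,"dx":38,"dy":-16,"dz":0,"spin":0},{"fingers":1,"dx":38,"dy":-16,"dz":0,"spin":0}]'

```text
t: 6.83
position: [0.5, 0.0538, 0.4402]
tcp_rot: [[0.152, 0.988, -0.001], [0.988, -0.152, 0.0], [0.0, -0.001, -1.0]]
ft_force: [1.4, 0.7, -2.5]
finger_gap: 0.133
```

>>> carry_out --moves '[{"fingers":1,"dx":0,"dy":0,"dz":0,"spin":-0.09},{"fingers":1,"dx":0,"dy":0,"dz":0,"spin":-0.115},{"fingers":1,"dx":0,"dy":0,"dz":0,"spin":-0.115},{"fingers":1,"dx":0,"dy":0,"dz":0,"spin":-0.115},{"fingers":1,"dx":0,"dy":0,"dz":0,"spin":-0.115},{"fingers":1,"dx":0,"dy":0,"dz":0,"spin":-0.115},{"fingers":1,"dx":0,"dy":0,"dz":0,"spin":-0.115},{"fingers":1,"dx":0,"dy":0,"dz":0,"spin":-0.115},{"fingers":1,"dx":0,"dy":0,"dz":0,"spin":-0.115},{"fingers":1,"dx":0,"dy":0,"dz":0,"spin":-0.115}]'

```text
t: 7.67
position: [0.5009, 0.0521, 0.44]
tcp_rot: [[-0.83, 0.558, -0.002], [0.558, 0.83, 0.0], [0.002, -0.001, -1.0]]
ft_force: [-0.4, 0.3, -2.1]
finger_gap: 0.135
```

>>> carry_out --moves '[{"fingers":1,"dx":0,"dy":0,"dz":0,"spin":-0.115},{"fingers":1,"dx":0,"dy":0,"dz":0,"spin":-0.1},{"fingers":1,"dx":0,"dy":0,"dz":0,"spin":-0.035},{"fingers":1,"dx":0,"dy":0,"dz":0,"spin":0},{"fingers":1,"dx":0,"dy":0,"dz":0,"spin":0},{"fingers":1,"dx":0,"dy":0,"dz":0,"spin":0}]'

```text
t: 8.17
position: [0.5011, 0.0521, 0.4407]
tcp_rot: [[-0.94, 0.342, -0.001], [0.342, 0.94, 0.0], [0.001, -0.0, -1.0]]
ft_force: [-0.2, 0.0, -2.6]
finger_gap: 0.132
```

```bash
python3 - <<'E'
from h import *
x=manip.sense(); print(x['t'],x['position'],x['tcp_rot'].round(4).tolist(),x['ft_force'],x['wrist_torque'],x['q'].round(2))
R=x['tcp_rot'];yaw=np.degrees(np.arctan2(R[1,1],R[0,1]));print('yaw',yaw)
d=np.array([.499,.0544,.44])-x['position'];print('tool delta',(R.T@d*1000).round(1))
s=snap('wrist','w6')
s=snap('scene','s6')
cv2.imwrite('pics/s6z.png',cv2.resize(s['frame'][60:300,180:440],None,fx=2.4,fy=2.4))
E
```

```text
8.1667 [0.5011424  0.05206695 0.44070713] [[-0.9398, 0.3416, -0.0009], [0.3416, 0.9398, 0.0], [0.0009, -0.0003, -1.0]] [-0.21365192  0.03598631 -2.61966841] [-0.01827647 -0.01234999  0.04526036] [-0.04 -0.27  1.57 -0.    1.84 -1.27]
yaw 70.02424910444097
tool delta [2.8 1.5 0.7]
```

View pics/s6z.png

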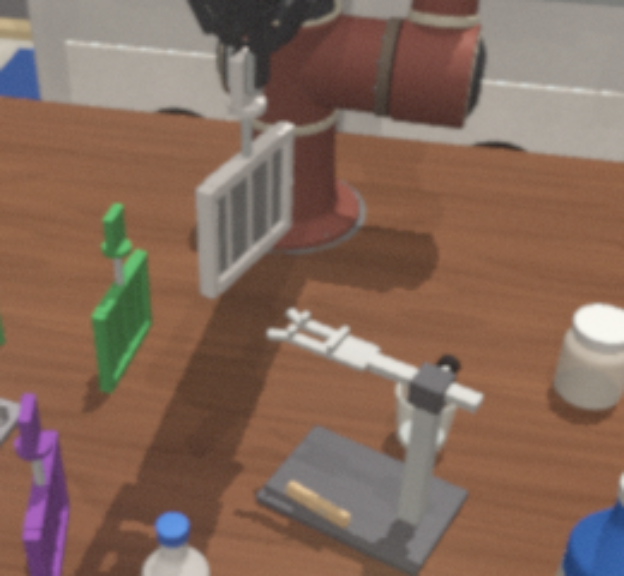

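View pics/w6.png

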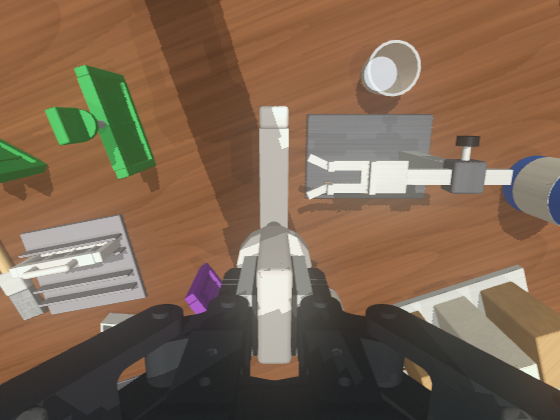

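>>> carry_out --moves '[{"fingers":1,"dx":2,"dy":0,"dz":15,"spin":0},{"fingers":1,"dx":0,"dy":0,"dz":30,"spin":0},{"fingers":1,"dx":0,"dy":0,"dz":30,"spin":0},{"fingers":1,"dx":0,"dy":0,"dz":30,"spin":0},{"fingers":1,"dx":0,"dy":0,"dz":30,"spin":0},{"fingers":1,"dx":0,"dy":0,"dz":30,"spin":0},{"fingers":1,"dx":0,"dy":0,"dz":25,"spin":0},{"fingers":1,"dx":0,"dy":0,"dz":15,"spin":0},{"fingers":1,"dx":0,"dy":0,"dz":0,"spin":0},{"fingers":1,"dx":0,"dy":0,"dz":0,"spin":0}]'

```text
t: 9.1
position: [0.499, 0.0528, 0.2356]
tcp_rot: [[-0.94, 0.341, -0.002], [0.341, 0.94, 0.0], [0.002, -0.001, -1.0]]
ft_force: [0.4, -0.5, -2.0]
finger_gap: 0.132
```

>>> carry_out --moves '[{"fingers":1,"dx":0,"dy":0,"dz":0,"spin":0},{"fingers":1,"dx":0,"dy":0,"dz":0,"spin":0},{"fingers":1,"dx":0,"dy":0,"dz":0,"spin":0}]'

```text
t: 9.35
position: [0.5005, 0.0527, 0.2384]
tcp_rot: [[-0.94, 0.341, 0.003], [0.341, 0.94, -0.0], [-0.003, 0.001, -1.0]]
ft_force: [0.1, 0.3, -1.8]
finger_gap: 0.132
```

```bash
python3 - <<'E'
from h import *
x=manip.sense(); print(x['t'],x['position'],x['ft_force'],x['wrist_torque'])
s=snap('wrist','w7')
cv2.imwrite('pics/w7z.png',cv2.resize(s['frame'][100:330,200:480],None,fx=2.6,fy=2.6))
t=snap('scene','s7')
cv2.imwrite('pics/s7z.png',cv2.resize(t['frame'][130:290,210:400],None,fx=3.6,fy=3.6,interpolation=2))
P=cloud(t)
def box(P,x0,x1,y0,y1,za,zb): return (P[...,0]>x0)&(P[...,0]<x1)&(P[...,1]>y0)&(P[...,1]<y1)&(P[...,2]>za)&(P[...,2]<zb)
C=P[box(P,.4,.62,-.02,.1,.06,.166)];print(len(C),np.polyfit(C[:,2],C[:,1],1))
T=P[box(P,.4,.62,-.02,.1,.163,.18)];print('frametop',T.mean(0),cv2.minAreaRect(T[:,:2].astype(np.float32)),np.percentile(C[:,2],99))
E
```

```text
9.35 [0.50048007 0.05269068 0.23842178] [ 0.07704948  0.28364957 -1.78223246] [0.05265092 0.00288798 0.01256511]
1026 [-0.04463803  0.05973043]
frametop [0.50758409 0.05507554 0.17164731] ((0.5006721019744873, 0.05533722788095474), (0.018879901617765427, 0.14201296865940094), 69.85421752929688) 0.1655916159606917
```

View pics/w7z.png

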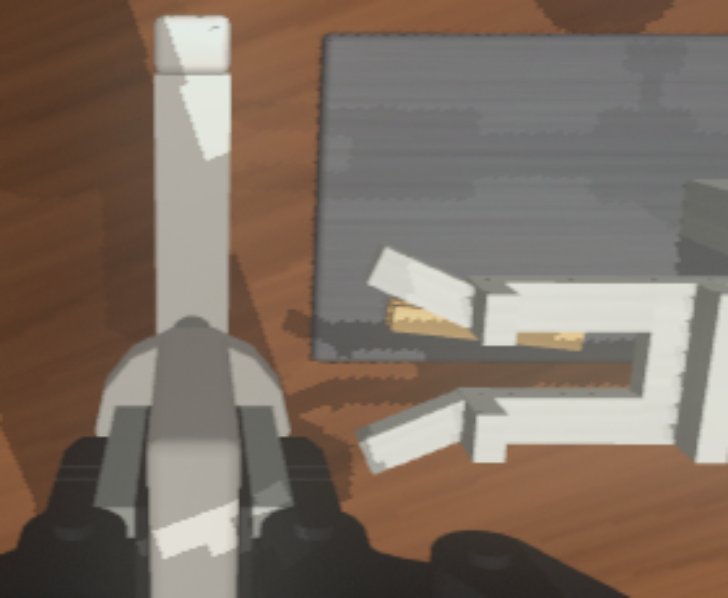

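View pics/s7z.png

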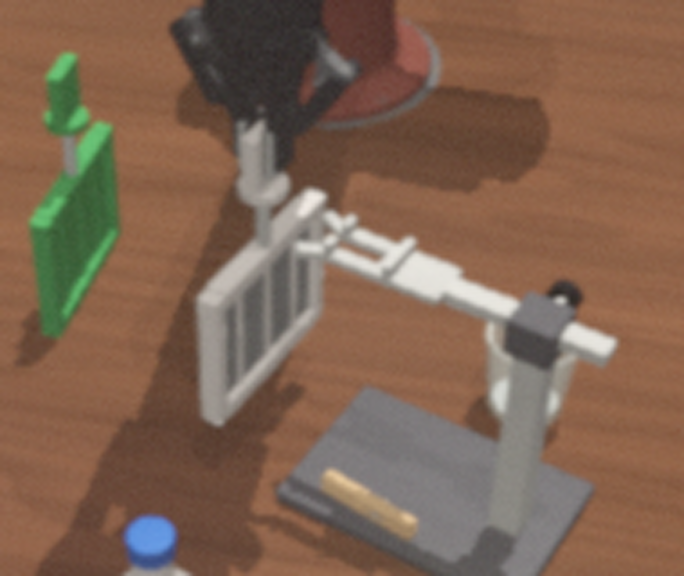

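```bash
python3 - <<'E'
from h import *
s=load('w7');P=cloud(s);x=manip.sense()
o=np.array([.5264,.1296]);yaw=np.radians(70);ax=np.array([np.cos(yaw),np.sin(yaw)]);n=np.array([-ax[1],ax[0]])
L=lambda p:(np.array([(p[:2]-o)@ax,(p[:2]-o)@n,p[2]])*1000).round(1)
f=lambda u,v:(200+u/2.6-.3,100+v/2.6-.3)
print('tcp',L(x['position']))
for nm,(u,v) in dict(end72=(192,60),e20=(192,25),mid=(192,200),colL=(115,400),bump=(192,325),colF=(192,345),tineU=(560,306),tineL=(560,420)).items():
    a,b=f(u,v); d=P[int(b),int(a)]; print(nm,L(d))
print('slot edges on z=.2:',[L(onz(s,*f(u,v),.2)) for u,v in((640,333),(640,391),(525,333),(525,396),(637,362))])
print('outer',[L(onz(s,*f(u,v),.2)) for u,v in((640,283),(640,443))])
# collar outline left/right extents on collar top z=.2265
zc=x['position'][2]-.0118
for v in (380,400,420,430): print(v,[L(onz(s,*f(u,v),zc)) for u in ((100,288) if v>=420 else (105,280))])
# frame plan extents
m=(abs(P[...,2]-(x['position'][2]-.0648))<.003)
q=np.array([L(p) for p in P[m]]); q=q[(q[:,0]<-60)&(q[:,0]>-110)&(abs(q[:,1])<100)]; print(q.min(0),q.max(0),len(q), np.polyfit(q[:,1],q[:,0],1))
E
```

```text
tcp [-81.3  -1.6 237.7]
end72 [-80.7  58.4 172.2]
e20 [-80.7  65.2 173.8]
mid [-80.6  28.5 171. ]
colL [-93.9   2.9 225.5]
bump [-80.6   2.  177.6]
colF [-80.5  14.9 231.9]
tineU [ -8.   11.9 197.9]
tineL [ -5.6 -12.1 198.2]
slot edges on z=.2: [array([  7.5,   6.8, 200. ]), array([  9. ,  -5.3, 200. ]), array([-15. ,   6.8, 200. ]), array([-13.8,  -6.4, 200. ]), array([  7.7,   0.8, 200. ])]
outer [array([  6.3,  16.9, 200. ]), array([ 10.4, -16.5, 200. ])]
380 [array([-95.1,   6.4, 225.9]), array([-65.3,   6.5, 225.9])]
400 [array([-95.2,   2.8, 225.9]), array([-65.2,   2.8, 225.9])]
420 [array([-96.1,  -0.9, 225.9]), array([-63.8,  -0.8, 225.9])]
430 [array([-96.1,  -2.7, 225.9]), array([-63.7,  -2.7, 225.9])]
[-88.1  -1.7 170. ] [-72.1  66.8 175.7] 3366 [-8.79585871e-04 -8.00715512e+01]
```

>>> carry_out --moves '[{"fingers":1,"dx":2,"dy":0,"dz":0,"spin":0},{"fingers":1,"dx":0,"dy":4,"dz":0,"spin":0},{"fingers":1,"dx":0,"dy":6,"dz":0,"spin":0},{"fingers":1,"dx":0,"dy":6,"dz":0,"spin":0},{"fingers":1,"dx":0,"dy":6,"dz":0,"spin":0},{"fingers":1,"dx":0,"dy":6,"dz":0,"spin":0},{"fingers":1,"dx":0,"dy":4,"dz":0,"spin":0},{"fingers":1,"dx":0,"dy":0,"dz":0,"spin":0},{"fingers":1,"dx":0,"dy":0,"dz":0,"spin":0},{"fingers":1,"dx":0,"dy":0,"dz":0,"spin":0}]'

```text
t: 10.28
position: [0.5085, 0.0835, 0.2362]
tcp_rot: [[-0.94, 0.341, -0.0], [0.341, 0.94, -0.0], [0.0, -0.0, -1.0]]
ft_force: [-0.1, 0.7, -2.2]
finger_gap: 0.132
```

```bash
cat >> h.py <<'E'
o=np.array([.5264,.1296]);yaw=np.radians(70);ax=np.array([np.cos(yaw),np.sin(yaw)]);n=np.array([-ax[1],ax[0]])
L=lambda p:(np.array([(p[:2]-o)@ax,(p[:2]-o)@n,p[2]])*1000).round(1)
def st():
    x=manip.sense(); f=x['ft_force']; print('t',x['t'],'tcp(stand)',L(x['position']),'F along/lat/z',(f[:2]@ax).round(2),(f[:2]@n).round(2),f[2].round(2),'tq',x['wrist_torque'].round(3),'gap',x['finger_gap'].round(3))
E
python3 - <<'E'
from h import *
st()
s=snap('wrist','w8')
cv2.imwrite('pics/w8z.png',cv2.resize(s['frame'][100:330,200:480],None,fx=2.6,fy=2.6)); st()
E
```

```text
Traceback (most recent call last):
  File "h.py", line 19, in st
    x=manip.sense(); f=x['ft_force']; print('t',x['t'],'tcp(stand)',L(x['position']),'F along/lat/z',(f[:2]@ax).round(2),(f[:2]@n).round(2),f[2].round(2),'tq',x['wrist_torque'].round(3),'gap',x['finger_gap'].round(3))
                                                                                                                                                                                                ^^^^^^^^^^^^^^^^^^^^^
AttributeError: 'float' object has no attribute 'round'
```

```bash
sed -i "s/(f\[:2\]@ax).round(2),(f\[:2\]@n).round(2),f\[2\].round(2)/np.round([f[:2]@ax,f[:2]@n,f[2]],2)/; s/x\['finger_gap'\].round(3)/round(float(x['finger_gap']),3)/; s/^    x=manip.sense(); f=/    x=manip.sense(); f=/" h.py
python3 - <<'E'
from h import *
st()
s=snap('wrist','w8')
cv2.imwrite('pics/w8z.png',cv2.resize(s['frame'][100:330,200:480],None,fx=2.6,fy=2.6)); st()
E
```

```text
t 10.2833 tcp(stand) [-49.5   1.1 236.2] F along/lat/z [ 0.6   0.36 -2.19] tq [-0.072  0.025 -0.069] gap 0.132
t 10.3333 tcp(stand) [-49.6   1.1 236.3] F along/lat/z [-0.4  -1.   -2.09] tq [-0.005 -0.025  0.004] gap 0.139
```

View pics/w8z.png

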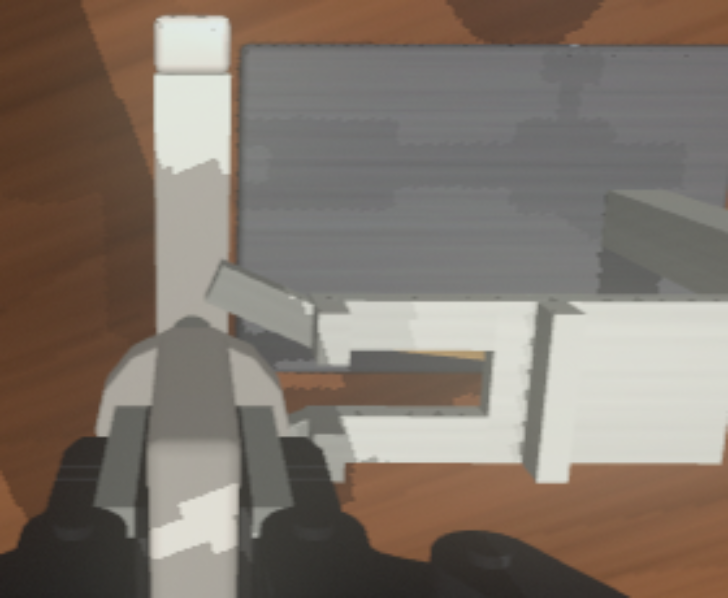

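```bash
python3 - <<'E'
from h import *
from scipy.optimize import least_squares
s=load('w8'); f=lambda u,v:(200+u/2.6-.3,100+v/2.6-.3)
z=cv2.resize(s['frame'][215:275,225:345],None,fx=6.5,fy=6.5,interpolation=2); cv2.imwrite('pics/w8q.png',z)
for e,ofs in ((0,0),):
  print('slot', [L(onz(s,*f(u,v),.2)) for u,v in((485,351),(487,414),(380,351),(380,416))],'outer',[L(onz(s,*f(u,v),.2)) for u,v in((440,300),(440,462))],'ridge',[L(onz(s,*f(u,v),.209)) for u,v in((553,312),(553,482),(538,480))])
E
```

```text
slot [array([  8.3,   6.9, 200. ]), array([  9.8,  -6.2, 200. ]), array([-12.1,   6.9, 200. ]), array([-11.4,  -6.7, 200. ])] outer [array([ -1.1,  17.2, 200. ]), array([  1.2, -16.5, 200. ])] ridge [array([ 17.3,  17.4, 209. ]), array([ 20.6, -16.5, 209. ]), array([ 17.7, -16.1, 209. ])]
```

View pics/w8q.png

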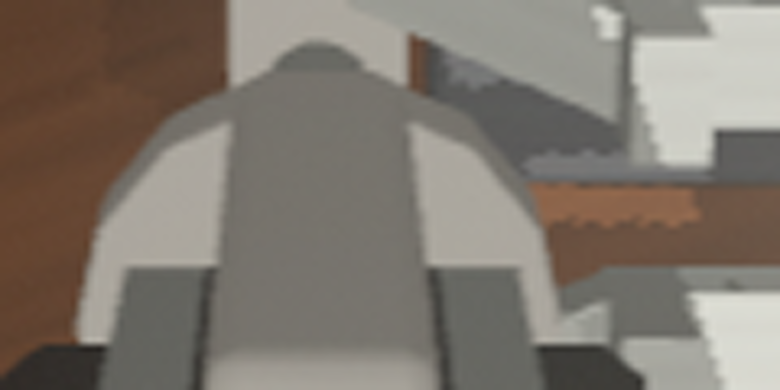

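```bash
python3 - <<'E'
from h import *
from scipy.optimize import least_squares
s=load('w8'); g=lambda u,v:(225+u/6.5-.4,215+v/6.5-.4)
zt=.2363
print('neck foot near', L(onz(s,*g(318,42),zt-.0648)))
# top-face circle & bottom circle
for nm,z,pts in (('top',zt-.0118,[(225,123),(165,153),(100,222),(82,300),(78,340),(410,123),(470,155),(535,222),(555,300),(560,335)]),('bot',zt-.0198,[(265,78),(225,95),(165,128),(105,200),(370,75),(430,100),(475,128),(528,190)])):
    q=np.array([L(onz(s,*g(u,v),z))[:2] for u,v in pts])
    r=least_squares(lambda p:np.hypot(*(q-p[:2]).T)-17,[-50,0]); r2=least_squares(lambda p:np.hypot(*(q-p[:2]).T)-p[2],[-50,0,17]); print(nm,r.x.round(2),r.fun.round(1),r2.x.round(2))
E
```

```text
neck foot near [-48.7   5.8 171.5]
top [-48.61  -0.33] [ 0.   0.1  0.2 -0.5 -0.5 -0.  -0.   0.1 -0.5 -0.4] [-48.62   0.29  16.55]
bot [-48.51  -0.46] [ 0.1 -0.2 -0.   0.1  0.2 -0.1 -0.1  0. ] [-48.51  -0.45  16.99]
```

>>> carry_out --moves '[{"fingers":1,"dx":0.5,"dy":4,"dz":0,"spin":0},{"fingers":1,"dx":0,"dy":5,"dz":0,"spin":0},{"fingers":1,"dx":0,"dy":5,"dz":0,"spin":0},{"fingers":1,"dx":0,"dy":5,"dz":0,"spin":0},{"fingers":1,"dx":0,"dy":0,"dz":0,"spin":0}]'

```text
t: 10.75
position: [0.5148, 0.1025, 0.2363]
tcp_rot: [[-0.94, 0.34, 0.0], [0.34, 0.94, 0.0], [0.0, 0.0, -1.0]]
ft_force: [0.1, -1.2, -1.3]
finger_gap: 0.129
```

```bash
python3 -c "
from h import *
st()"
```

```text
t 10.75 tcp(stand) [-29.5   1.6 236.3] F along/lat/z [-1.03 -0.53 -1.3 ] tq [-0.06  -0.093 -0.021] gap 0.129
```

>>> carry_out --moves '[{"fingers":1,"dx":0,"dy":4,"dz":0,"spin":0},{"fingers":1,"dx":0,"dy":5,"dz":0,"spin":0},{"fingers":1,"dx":0,"dy":5,"dz":0,"spin":0},{"fingers":1,"dx":0,"dy":4,"dz":0,"spin":0},{"fingers":1,"dx":0,"dy":0,"dz":0,"spin":0},{"fingers":1,"dx":0,"dy":0,"dz":0,"spin":0}]'

```text
t: 11.25
position: [0.5207, 0.1186, 0.2362]
tcp_rot: [[-0.94, 0.34, -0.0], [0.34, 0.94, -0.0], [0.0, -0.0, -1.0]]
ft_force: [-0.2, 0.3, -2.6]
finger_gap: 0.132
```

```bash
python3 -c "
from h import *
st()
s=snap('wrist','w9')
cv2.imwrite('pics/w9z.png',cv2.resize(s['frame'][100:330,200:480],None,fx=2.6,fy=2.6)); st()
t=snap('scene','s9')
cv2.imwrite('pics/s9z.png',cv2.resize(t['frame'][130:290,230:400],None,fx=3.7,fy=3.7,interpolation=2))
"
```

```text
t 11.25 tcp(stand) [-12.3   1.6 236.2] F along/lat/z [ 0.19  0.32 -2.6 ] tq [-0.01  -0.041  0.027] gap 0.132
t 11.3 tcp(stand) [-12.4   1.6 236.3] F along/lat/z [ 0.52 -0.11 -2.82] tq [-0.011  0.011 -0.002] gap 0.131
```

View pics/w9z.png

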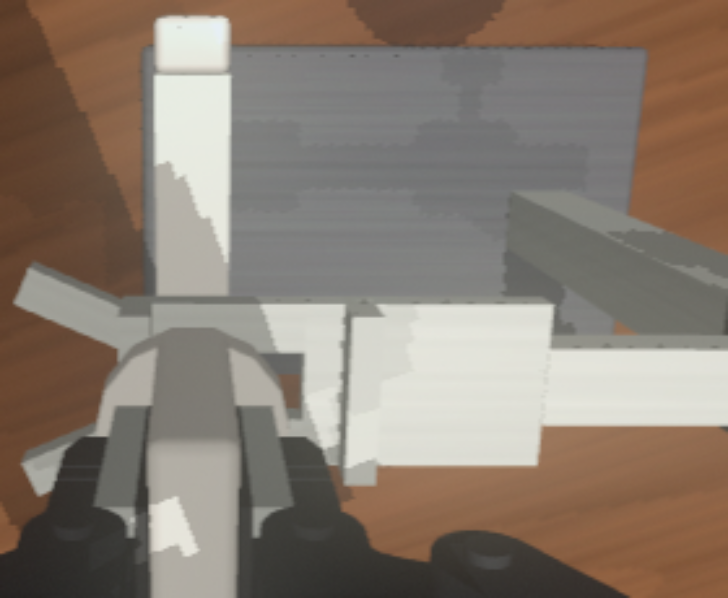

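View pics/s9z.png

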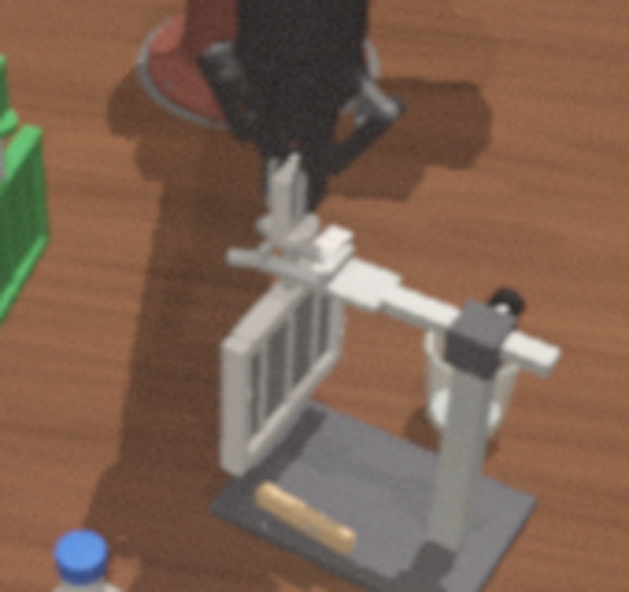

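>>> carry_out --moves '[{"fingers":1,"dx":0,"dy":3,"dz":0,"spin":0},{"fingers":1,"dx":0,"dy":3,"dz":0,"spin":0},{"fingers":1,"dx":0,"dy":3,"dz":0,"spin":0},{"fingers":1,"dx":0,"dy":2,"dz":0,"spin":0},{"fingers":1,"dx":0,"dy":0,"dz":0,"spin":0},{"fingers":1,"dx":0,"dy":0,"dz":0,"spin":0}]'

```text
t: 11.85
position: [0.5244, 0.1289, 0.2363]
tcp_rot: [[-0.94, 0.341, -0.0], [0.341, 0.94, -0.0], [0.0, -0.0, -1.0]]
ft_force: [0.2, -0.5, -2.1]
finger_gap: 0.134
```

```bash
python3 -c "
from h import *
st()"
```

```text
t 11.85 tcp(stand) [ -1.3   1.6 236.3] F along/lat/z [-0.38 -0.32 -2.06] tq [-0.049  0.015 -0.033] gap 0.134
```

>>> carry_out --moves '[{"fingers":1,"dx":0,"dy":1,"dz":0,"spin":0},{"fingers":1,"dx":0,"dy":1,"dz":0,"spin":0},{"fingers":1,"dx":0,"dy":0,"dz":0,"spin":0},{"fingers":1,"dx":0,"dy":0,"dz":0,"spin":0}]'

```text
t: 12.18
position: [0.5251, 0.1307, 0.2363]
tcp_rot: [[-0.94, 0.341, -0.0], [0.341, 0.94, -0.0], [0.0, -0.0, -1.0]]
ft_force: [0.1, -0.1, -2.7]
finger_gap: 0.13
```

```bash
python3 -c "
from h import *
st()"
```

```text
t 12.1833 tcp(stand) [  0.5   1.6 236.3] F along/lat/z [-0.04 -0.16 -2.65] tq [ 0.05  -0.022  0.03 ] gap 0.13
```

>>> carry_out --moves '[{"fingers":1,"dx":0,"dy":1,"dz":0,"spin":0},{"fingers":1,"dx":0,"dy":0,"dz":0,"spin":0},{"fingers":1,"dx":0,"dy":0,"dz":0,"spin":0}]'

```text
t: 12.43
position: [0.5254, 0.1316, 0.2363]
tcp_rot: [[-0.94, 0.341, -0.0], [0.341, 0.94, -0.0], [0.0, -0.0, -1.0]]
ft_force: [-0.1, 0.7, -2.0]
finger_gap: 0.129
```

```bash
python3 -c "
from h import *
st()"
```

```text
t 12.4333 tcp(stand) [  1.6   1.6 236.3] F along/lat/z [ 0.64  0.38 -1.99] tq [-0.009 -0.007 -0.097] gap 0.129
```

>>> carry_out --moves '[{"fingers":1,"dx":0,"dy":1,"dz":0,"spin":0},{"fingers":1,"dx":0,"dy":0,"dz":0,"spin":0},{"fingers":1,"dx":0,"dy":0,"dz":0,"spin":0}]'

```text
t: 12.68
position: [0.5258, 0.1326, 0.2363]
tcp_rot: [[-0.94, 0.341, 0.0], [0.341, 0.94, -0.0], [-0.0, 0.0, -1.0]]
ft_force: [-0.4, 0.1, -2.6]
finger_gap: 0.132
```

```bash
python3 -c "
from h import *
st()"
```

```text
t 12.6833 tcp(stand) [  2.6   1.6 236.3] F along/lat/z [-0.1   0.42 -2.55] tq [ 0.016 -0.054  0.016] gap 0.132
```

>>> carry_out --moves '[{"fingers":1,"dx":0,"dy":1,"dz":0,"spin":0},{"fingers":1,"dx":0,"dy":0,"dz":0,"spin":0},{"fingers":1,"dx":0,"dy":0,"dz":0,"spin":0}]'

```text
t: 12.93
position: [0.5261, 0.1335, 0.2363]
tcp_rot: [[-0.94, 0.341, -0.0], [0.341, 0.94, -0.0], [0.0, -0.0, -1.0]]
ft_force: [-0.3, 0.7, -2.6]
finger_gap: 0.131
```

```bash
python3 -c "
from h import *
st()"
```

```text
t 12.9333 tcp(stand) [  3.6   1.6 236.3] F along/lat/z [ 0.59  0.52 -2.57] tq [ 0.019 -0.011  0.002] gap 0.131
```

>>> carry_out --moves '[{"fingers":1,"dx":0,"dy":1,"dz":0,"spin":0},{"fingers":1,"dx":0,"dy":0,"dz":0,"spin":0},{"fingers":1,"dx":0,"dy":0,"dz":0,"spin":0}]'

```text
t: 13.18
position: [0.5265, 0.1345, 0.2363]
tcp_rot: [[-0.94, 0.341, 0.0], [0.341, 0.94, -0.0], [-0.0, -0.0, -1.0]]
ft_force: [-0.2, -0.4, -2.3]
finger_gap: 0.135
```

```bash
python3 -c "
from h import *
st()"
```

```text
t 13.1833 tcp(stand) [  4.6   1.6 236.3] F along/lat/z [-0.48  0.01 -2.32] tq [-0.033 -0.036  0.016] gap 0.135
```

>>> carry_out --moves '[{"fingers":1,"dx":0,"dy":1,"dz":0,"spin":0},{"fingers":1,"dx":0,"dy":0,"dz":0,"spin":0},{"fingers":1,"dx":0,"dy":0,"dz":0,"spin":0}]'

```text
t: 13.43
position: [0.5267, 0.1351, 0.2362]
tcp_rot: [[-0.94, 0.341, -0.0], [0.341, 0.94, -0.001], [0.0, -0.001, -1.0]]
ft_force: [-0.5, -0.8, -2.5]
finger_gap: 0.131
```

```bash
python3 -c "
from h import *
st()"
```

```text
t 13.4333 tcp(stand) [  5.3   1.6 236.2] F along/lat/z [-0.9   0.21 -2.53] tq [-0.198  0.06   0.029] gap 0.131
```

>>> carry_out --moves '[{"fingers":1,"dx":0,"dy":0.5,"dz":0,"spin":0},{"fingers":1,"dx":0,"dy":0,"dz":0,"spin":0},{"fingers":1,"dx":0,"dy":0,"dz":0,"spin":0}]'

```text
t: 13.68
position: [0.5268, 0.1355, 0.2362]
tcp_rot: [[-0.94, 0.341, -0.0], [0.341, 0.94, -0.001], [0.0, -0.001, -1.0]]
ft_force: [-0.1, -3.2, -2.0]
finger_gap: 0.129
```

```bash
python3 -c "
from h import *
st();snap('wrist','w10');st()"
```

```text
t 13.6833 tcp(stand) [  5.7   1.6 236.2] F along/lat/z [-3.05 -0.95 -1.99] tq [-0.498  0.182  0.058] gap 0.129
t 13.7333 tcp(stand) [  5.7   1.6 236.3] F along/lat/z [-2.28 -0.02 -1.77] tq [-0.555  0.127  0.012] gap 0.129
```

>>> carry_out --moves '[{"fingers":1,"dx":0,"dy":-2,"dz":0,"spin":0},{"fingers":1,"dx":0,"dy":-3,"dz":0,"spin":0},{"fingers":1,"dx":0,"dy":-3,"dz":0,"spin":0},{"fingers":1,"dx":0,"dy":0,"dz":0,"spin":0},{"fingers":1,"dx":0,"dy":0,"dz":0,"spin":0},{"fingers":1,"dx":0,"dy":0,"dz":0,"spin":0}]'

```text
t: 14.23
position: [0.5243, 0.1284, 0.2364]
tcp_rot: [[-0.94, 0.341, 0.0], [0.341, 0.94, 0.0], [-0.0, 0.0, -1.0]]
ft_force: [-1.2, -0.2, -3.2]
finger_gap: 0.132
```

```bash
python3 -c "
from h import *
st();s=snap('wrist','w11');st()
cv2.imwrite('pics/w11z.png',cv2.resize(s['frame'][190:310,210:370],None,fx=4.8,fy=4.8))
"
```

```text
t 14.2333 tcp(stand) [ -1.9   1.6 236.4] F along/lat/z [-0.62  1.07 -3.21] tq [ 0.009  0.022 -0.005] gap 0.132
t 14.2833 tcp(stand) [ -1.8   1.6 236.4] F along/lat/z [ 0.25 -0.31 -2.48] tq [ 0.035 -0.011 -0.02 ] gap 0.131
```

View pics/w11z.png

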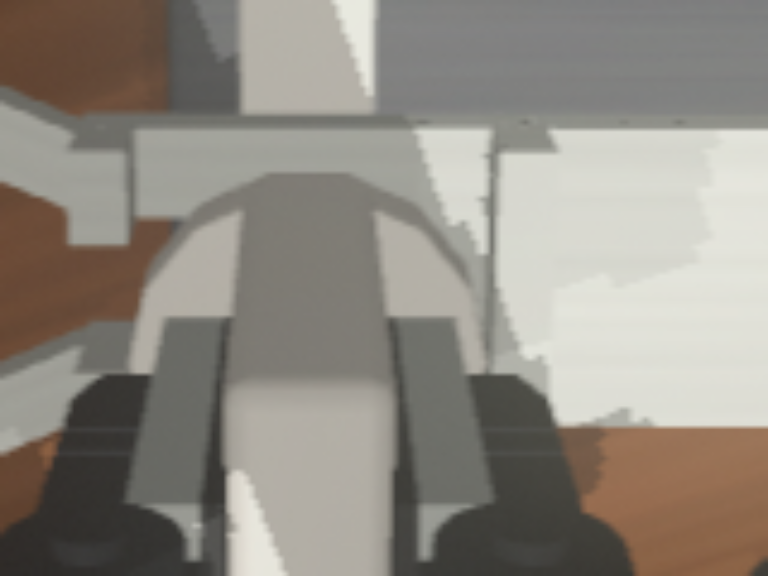

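>>> carry_out --moves '[{"fingers":1,"dx":0,"dy":0,"dz":2,"spin":0},{"fingers":1,"dx":0,"dy":0,"dz":3,"spin":0},{"fingers":1,"dx":0,"dy":0,"dz":3,"spin":0},{"fingers":1,"dx":0,"dy":0,"dz":3,"spin":0},{"fingers":1,"dx":0,"dy":0,"dz":2,"spin":0},{"fingers":1,"dx":0,"dy":0,"dz":0,"spin":0},{"fingers":1,"dx":0,"dy":0,"dz":0,"spin":0}]'

```text
t: 14.87
position: [0.5241, 0.1283, 0.223]
tcp_rot: [[-0.94, 0.341, -0.001], [0.341, 0.94, -0.0], [0.0, -0.0, -1.0]]
ft_force: [0.2, 0.5, -1.5]
finger_gap: 0.132
```

```bash
python3 -c "
from h import *
st()"
```

```text
t 14.8667 tcp(stand) [ -2.    1.7 223. ] F along/lat/z [ 0.51 -0.07 -1.55] tq [-0.009  0.033 -0.015] gap 0.132
```

>>> carry_out --moves '[{"fingers":1,"dx":0,"dy":0,"dz":1,"spin":0},{"fingers":1,"dx":0,"dy":0,"dz":1,"spin":0},{"fingers":1,"dx":0,"dy":0,"dz":0,"spin":0},{"fingers":1,"dx":0,"dy":0,"dz":0,"spin":0}]'

```text
t: 15.2
position: [0.5242, 0.1283, 0.2213]
tcp_rot: [[-0.94, 0.341, -0.0], [0.341, 0.94, 0.0], [0.0, -0.0, -1.0]]
ft_force: [1.0, -0.1, -2.1]
finger_gap: 0.13
```

```bash
python3 -c "
from h import *
st()"
```

```text
t 15.2 tcp(stand) [ -2.    1.6 221.3] F along/lat/z [ 0.25 -0.99 -2.06] tq [-0.021  0.002  0.006] gap 0.13
```

>>> carry_out --moves '[{"fingers":1,"dx":0,"dy":0,"dz":1,"spin":0},{"fingers":1,"dx":0,"dy":0,"dz":0,"spin":0},{"fingers":1,"dx":0,"dy":0,"dz":0,"spin":0}]'

```text
t: 15.45
position: [0.5242, 0.1283, 0.2202]
tcp_rot: [[-0.94, 0.341, -0.0], [0.341, 0.94, -0.0], [0.0, -0.0, -1.0]]
ft_force: [-0.2, -0.2, -2.7]
finger_gap: 0.13
```

```bash
python3 -c "
from h import *
st()"
```

```text
t 15.45 tcp(stand) [ -2.    1.6 220.2] F along/lat/z [-0.24  0.16 -2.67] tq [ 0.006 -0.024 -0.015] gap 0.13
```

>>> carry_out --moves '[{"fingers":1,"dx":0,"dy":0,"dz":0.5,"spin":0},{"fingers":1,"dx":0,"dy":0,"dz":0,"spin":0},{"fingers":1,"dx":0,"dy":0,"dz":0,"spin":0}]'

```text
t: 15.7
position: [0.5242, 0.1283, 0.2198]
tcp_rot: [[-0.94, 0.341, -0.0], [0.341, 0.94, -0.0], [0.0, -0.0, -1.0]]
ft_force: [-0.9, 0.9, -1.8]
finger_gap: 0.127
```

```bash
python3 -c "
from h import *
st()"
```

```text
t 15.7 tcp(stand) [ -2.    1.6 219.8] F along/lat/z [ 0.53  1.18 -1.75] tq [ 0.011  0.052 -0.031] gap 0.127
```

>>> carry_out --moves '[{"fingers":1,"dx":0,"dy":0,"dz":0.5,"spin":0},{"fingers":1,"dx":0,"dy":0,"dz":0,"spin":0},{"fingers":1,"dx":0,"dy":0,"dz":0,"spin":0}]'

```text
t: 15.95
position: [0.5243, 0.1283, 0.2195]
tcp_rot: [[-0.94, 0.341, 0.0], [0.341, 0.94, 0.0], [-0.0, 0.0, -1.0]]
ft_force: [-0.0, 0.2, -1.7]
finger_gap: 0.132
```

```bash
python3 -c "
from h import *
st()"
```

```text
t 15.95 tcp(stand) [ -1.9   1.5 219.5] F along/lat/z [ 0.21  0.1  -1.68] tq [-0.057  0.049 -0.031] gap 0.132
```

>>> carry_out --moves '[{"fingers":1,"dx":0,"dy":0,"dz":0.5,"spin":0},{"fingers":1,"dx":0,"dy":0,"dz":0,"spin":0},{"fingers":1,"dx":0,"dy":0,"dz":0,"spin":0}]'

```text
t: 16.2
position: [0.5243, 0.1284, 0.2191]
tcp_rot: [[-0.94, 0.341, 0.0], [0.341, 0.94, 0.0], [-0.0, 0.0, -1.0]]
ft_force: [-1.4, 0.0, -0.2]
finger_gap: 0.13
```

```bash
python3 -c "
from h import *
st()"
```

```text
t 16.2 tcp(stand) [ -1.9   1.6 219.1] F along/lat/z [-0.49  1.35 -0.19] tq [ 0.006  0.101 -0.033] gap 0.13
```

>>> carry_out --moves '[{"fingers":1,"dx":0,"dy":0,"dz":0.3,"spin":0},{"fingers":1,"dx":0,"dy":0,"dz":0,"spin":0},{"fingers":1,"dx":0,"dy":0,"dz":0,"spin":0}]'

```text
t: 16.45
position: [0.5243, 0.1283, 0.2188]
tcp_rot: [[-0.94, 0.341, 0.0], [0.341, 0.94, 0.0], [-0.0, 0.0, -1.0]]
ft_force: [-0.7, 1.1, -0.1]
finger_gap: 0.135
```

```bash
python3 -c "
from h import *
st();s=snap('wrist','w12');st()
cv2.imwrite('pics/w12z.png',cv2.resize(s['frame'][190:310,210:370],None,fx=4.8,fy=4.8))
s=snap('scene','s12');st()
cv2.imwrite('pics/s12z.png',cv2.resize(s['frame'][170:250,270:390],None,fx=6,fy=6,interpolation=2))
"
```

```text
t 16.45 tcp(stand) [ -1.9   1.5 218.8] F along/lat/z [ 0.76  1.04 -0.08] tq [ 0.021  0.148 -0.043] gap 0.135
t 16.5 tcp(stand) [ -1.9   1.5 218.7] F along/lat/z [ 0.52  0.52 -0.2 ] tq [-0.009  0.125 -0.007] gap 0.131
t 16.55 tcp(stand) [ -1.9   1.5 218.8] F along/lat/z [-0.2   0.5   0.58] tq [ 0.073  0.157 -0.011] gap 0.129
```

View pics/w12z.png

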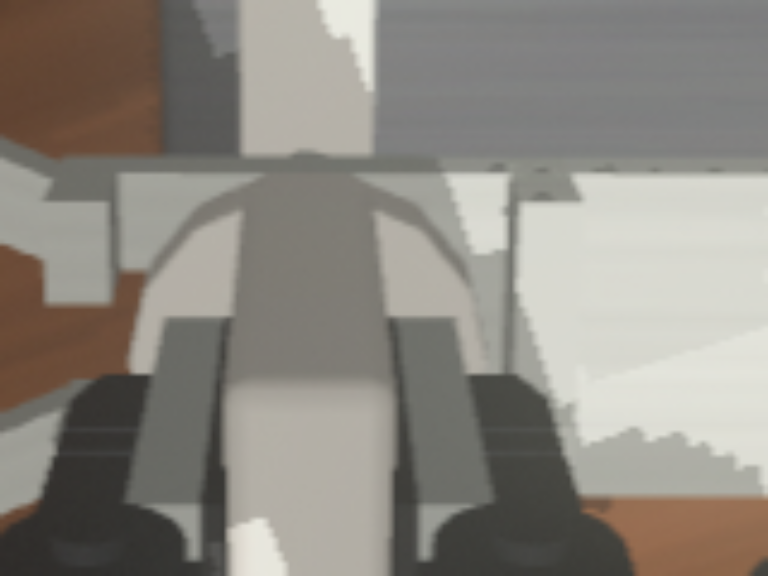

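View pics/s12z.png

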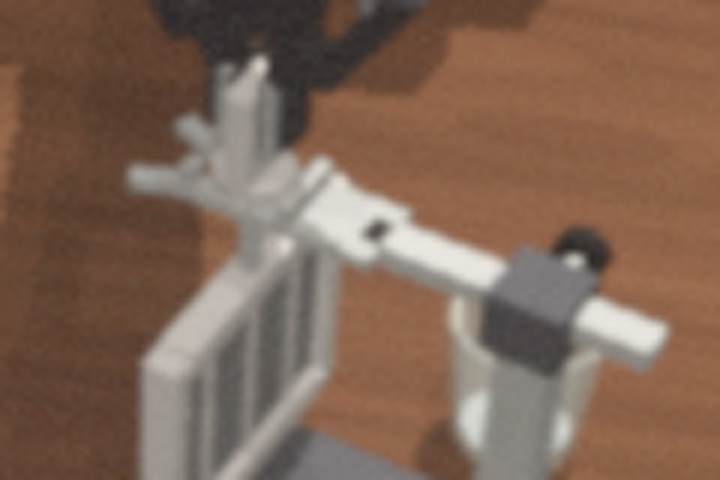

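>>> carry_out --moves '[{"fingers":0.7,"dx":0,"dy":0,"dz":0,"spin":0},{"fingers":0.65,"dx":0,"dy":0,"dz":0,"spin":0},{"fingers":0.6,"dx":0,"dy":0,"dz":0,"spin":0},{"fingers":0.5,"dx":0,"dy":0,"dz":0,"spin":0},{"fingers":0.3,"dx":0,"dy":0,"dz":0,"spin":0},{"fingers":0.2,"dx":0,"dy":0,"dz":0,"spin":0},{"fingers":0.2,"dx":0,"dy":0,"dz":0,"spin":0},{"fingers":0.2,"dx":0,"dy":0,"dz":0,"spin":0}]'

```text
t: 17.22
position: [0.5242, 0.1283, 0.2185]
tcp_rot: [[-0.94, 0.341, 0.0], [0.341, 0.94, -0.0], [-0.0, -0.0, -1.0]]
ft_force: [-0.6, -0.3, 0.2]
finger_gap: 0.402
```

```bash
python3 -c "
from h import *
st();s=snap('wrist','w13');st()
cv2.imwrite('pics/w13z.png',cv2.resize(s['frame'][190:310,210:370],None,fx=4.8,fy=4.8))
"
```

```text
t 17.2167 tcp(stand) [ -2.    1.6 218.5] F along/lat/z [-0.43  0.44  0.2 ] tq [-0.04   0.043 -0.033] gap 0.402
t 17.2667 tcp(stand) [ -2.    1.6 218.5] F along/lat/z [-0.22 -0.46 -0.8 ] tq [-0.013  0.034 -0.055] gap 0.399
```

View pics/w13z.png

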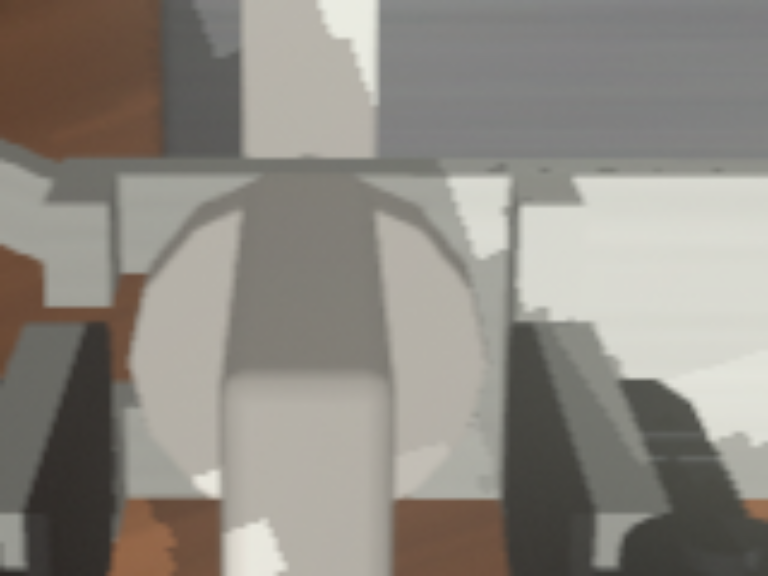

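Released; the collar sits between lips (x≈115) and ridge (x≈512) at x≈131–485, grip free on both sides. I now retreat upward.

>>> carry_out --moves '[{"fingers":0.2,"dx":0,"dy":0,"dz":-5,"spin":0},{"fingers":0.2,"dx":0,"dy":0,"dz":-10,"spin":0},{"fingers":0.2,"dx":0,"dy":0,"dz":-15,"spin":0},{"fingers":0.2,"dx":0,"dy":0,"dz":-25,"spin":0},{"fingers":0.2,"dx":0,"dy":0,"dz":-30,"spin":0},{"fingers":0.2,"dx":0,"dy":0,"dz":-25,"spin":0},{"fingers":0.2,"dx":0,"dy":0,"dz":-10,"spin":0},{"fingers":0.2,"dx":0,"dy":0,"dz":0,"spin":0},{"fingers":0.2,"dx":0,"dy":0,"dz":0,"spin":0},{"fingers":0.2,"dx":0,"dy":0,"dz":0,"spin":0}]'

```text
t: 18.1
position: [0.5236, 0.1282, 0.3364]
tcp_rot: [[-0.94, 0.341, -0.003], [0.341, 0.94, -0.0], [0.003, -0.001, -1.0]]
ft_force: [-0.1, -0.9, -0.2]
finger_gap: 0.401
```

```bash
python3 -c "
from h import *
st();s=snap('wrist','w14')
cv2.imwrite('pics/w14z.png',cv2.resize(s['frame'][120:330,180:460],None,fx=2.7,fy=2.7))
s=snap('scene','s14')
cv2.imwrite('pics/s14z.png',cv2.resize(s['frame'][120:320,80:420],None,fx=2.3,fy=2.3,interpolation=2))
P=cloud(s)
b=lambda a,c:(abs(P[...,0]-.526)<.1)&(P[...,1]>.08)&(P[...,1]<.16)&(P[...,2]>a)&(P[...,2]<c)
for r in ((.148,.16),(.232,.26)):
  T=P[b(*r)]; print(r,len(T),cv2.minAreaRect(T[:,:2].astype(np.float32)), np.percentile(T[:,2],[5,50,95]))
T=P[b(.05,.15)]; q=np.c_[(T[:,:2]-o)@ax,(T[:,:2]-o)@n,T[:,2]]; k=(q[:,0]<-4)&(q[:,0]>-14); print(k.sum(),np.linalg.lstsq(np.c_[q[k][:,1:],np.ones(k.sum())],q[k][:,0],rcond=None)[0])
"
```

```text
t 18.1 tcp(stand) [ -2.2   2.2 336.4] F along/lat/z [-0.84 -0.21 -0.22] tq [ 0.043  0.018 -0.043] gap 0.401
(0.148, 0.16) 205 ((0.5266056656837463, 0.1303347945213318), (0.017838705331087112, 0.1397206038236618), 69.4432601928711) [0.14927111 0.1538444  0.15628388]
(0.232, 0.26) 123 ((0.5274200439453125, 0.13031020760536194), (0.013935022056102753, 0.03794190287590027), 71.21665954589844) [0.23342793 0.24780376 0.25289881]
0 [0. 0. 0.]
```

View pics/w14z.png

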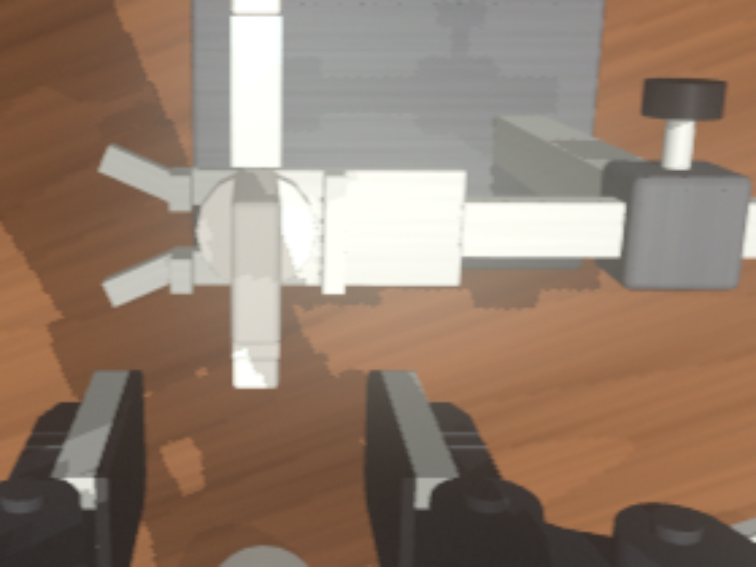

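View pics/s14z.png

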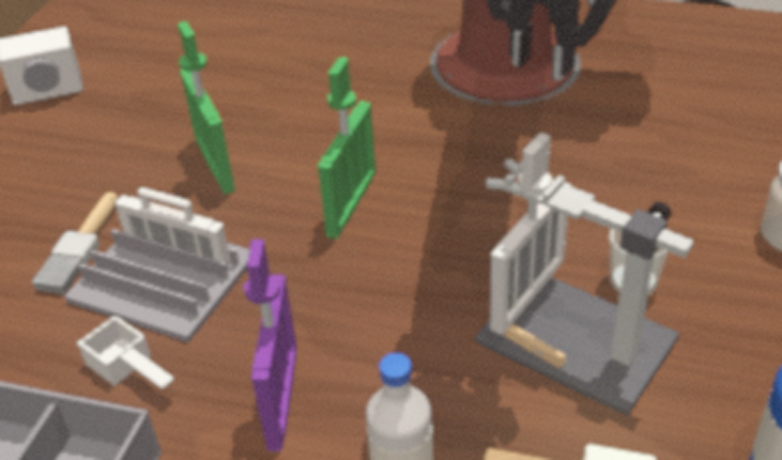

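```bash
python3 -c "
from h import *
st();print(manip.sign_off())"
```

```text
t 18.2 tcp(stand) [ -2.3   2.3 336. ] F along/lat/z [-0.38  0.48  0.51] tq [-0.003  0.041  0.01 ] gap 0.399
the job is handed in; nothing more can be done
None
```

The lint screen is hanging on the fork hook and the job is handed in, at 18.2 s of the 56 s allowed.

- **How it went:** I lifted it from the rack by its grip and brought the neck in sideways above the fork's lips. I felt the end of the slot at about 3 N, came back 8 mm, and lowered in small steps until the fork had taken the weight. Then I let go and rose about 118 mm.
- **Seating:** The last wrist picture shows the collar lying between the lips and the ridge with a gap on both sides. In depth, the frame top is at about 154 mm and the grip top at about 252 mm. That agrees with the collar resting flat on the fork, within 1–2 mm.
- **Surroundings:** In the last scene picture the spare, brush, scoop, clothespin, token cup, stain bottle and look-alikes seem to be where they were. I compared them by eye only, and did not check the detergent and peg jar there. The gripper was clear of everything.
- **Checks that failed or disagreed:**
  - My first move call was refused for missing values and moved nothing.
  - Two wrist views differed by about 3 mm on where the slot ends, so I placed the seat by feel.
  - My last tilt fit on the frame found no points, so I judged tilt from the pictures and those heights.

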